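Find the heavy side of a sealed rotor on the balancing stand and hold it down

TASK

The sealed rotor on the little balancing stand has a weight hidden somewhere inside it. Grip the rotor by its rim and turn it by hand to feel which side is heavy, then turn it until the heavy side is straight down, and finish there still gripping the rotor by its rim, keeping it still so that it can be marked. Leave the screwdriver, circuit board, bearing and flux bottle where they lie.

Things in the scene. Friction and masses are not known exactly. Their poses are not given: they have to be found in the camera images.
- stand: Grey balancing stand, bolted down: base 130 x 120 x 12 mm, two posts 112 mm high and 30 mm wide that carry the rotor between them, each 32 to 44 mm out from the middle along x. Origin: centre of the base's underside, straight below the rotor's centre; z up, x parallel to the rotor's level axle.
- rotor_hub (a point): Centre of the rotor, on its axle, 105 mm above the bench; x is the axle, the frame turns with the rotor. A closed aluminium drum 130 mm across, 24 mm thick along the axle, flat faces; a boss 44 mm across stands 5 mm proud of each face. Pinch the rim across its thickness, from above or leaning to either side; nothing is in the way outside 25 mm from the axle.
- rotor_slot (a point): Dark slot in the rim, 65 mm from the axle: only a mark to see the turning. The weight hidden in the drum cannot be seen and lies at any angle to the slot: about 0.5 kg, 42 mm from the axle, so it pulls with up to 0.17 to 0.24 N m (most when level with the axle, nothing when at top or bottom). At the start it is at least 30 degrees away from the bottom.
- rotor (a joint): Angle of the rotor, rad, endless; 0 with the slot on top; grows as the top moves to the stand's -y side (right-handed about the stand's x). The greased bearing drags with 0.28 N m either way, more than the weight pulls, so the rotor stays where it is left: it takes the drag plus the pull to turn it with the heavy side rising, the drag less the pull with it sinking.
- screwdriver: Black screwdriver, 170 mm, lying on the bench near the stand; a bystander, not to be moved.
- board: Blue circuit board 60 x 85 mm, 12 mm high with its parts, lying on the bench; a bystander. Origin: centre of its underside.
- bearing: Loose steel bearing ring, 34 mm across, 11 mm high, lying flat; a bystander. Origin: centre of its underside.
- flux: White flux bottle, 38 mm across, 85 mm high, standing; a bystander. Origin: centre of its underside.
There are look-alikes about, which are no part of the job. Leave any purple or red look-alike of the stand alone.

How it is judged:
On the way:
1. the rotor is gripped and turned by hand, its rim more than 20 mm from where it started (distance of rotor_slot from where it was at the start of the episode above 0.02 m and contact force between the fingers and rotor above 2 N), for 0.1 s.
At the end, for the whole second after the job is handed in: The rotor's hidden weight hangs within 20 degrees of straight below the axle, the fingers grip the rotor (more than 4 N) and it stands still (under 0.05 rad/s); screwdriver, board, bearing and bottle are within 30 mm of where they lay (y of slug_c0 in the frame of stand between -0.0144 and 0.0144 m and z of slug_c0 in the frame of stand below 0.08 m and contact force between the fingers and rotor above 4 N and velocity of joint rotor between -0.05 and 0.05 rad/s and distance of each of screwdriver, board, bearing, flux from where it was at the start of the episode below 0.03 m); the arm keeps its last pose, push and grip.
It fails at once if a bystander is pushed more than 30 mm or knocked over (distance of any of screwdriver, board, bearing, flux from where it was at the start of the episode above 0.03 m or angle between flux's own z axis and vertical above 0.6 rad).
It also fails if it takes over 72 s, if anything falls off the work surface, if the arm or the gripper's body presses on something with over 40 N, if the wrist force passes 120 N, or if a joint passes its speed limit or range.

ROBOT

A 7-joint arm with a two-finger parallel gripper is mounted at the origin on the work surface. World frame = base frame: x ahead of the robot, y to its left, z up, the work surface at z = 0. Lengths are in m, angles in rad, forces in N, time in s.
With the tool pointing down it reaches from about 0.4 to 0.875 m from the base axis. Payload 19.3 kg.
Tool frame: the origin (TCP) lies midway between the tips of the shut fingers; the grasp point (between the pads) lies 19 mm behind it (bot.pinch_z is the distance from the TCP to the grasp point, in m); z points along the fingers, y is the line along which they close (so a half turn about z gives the same grasp; the last joint's range is limited). The gripper opens to 85 mm and grips with 20 to 120 N. Pads are 22 mm wide; open, the fingers measure 114 mm over their backs; the gripper's body (76 mm by 85 mm) begins 54 mm behind the grasp point. The pads swing forward as they close: fully open they stand 13 mm farther back than shut.
Start: joints at [-1.348, 0.521, -0.036, 1.599, 0.021, 1.021, -0.113], TCP at [0.18, 0.598, 0.231] pointing down, gripper open.
Joint ranges: [-2.91, 2.91], [-0.3, 2.13], [-1.5, 1.42], [0.17, 2.43], [-1.26, 4.41], [0.16, 1.93], [-2.52, 2.52]. Speed limits (rad/s): [1.89, 1.89, 2.39, 2.39, 3.01, 3.01, 3.01].

INTERFACE

Orientations are given as [roll, pitch, yaw] about the fixed x, y, z axes, in that order (R = Rz(yaw) Ry(pitch) Rx(roll)).
In Python, from workcell import observe, viewer, bot gives the robot as it stands. The module is installed in compiled form; this text tells all that it offers.
- The arm moves only by the tool play_rows, never from a script. Its argument "motion" is a list of rows, each a list of 7 numbers: the shift along the tool's x, y, z in cm, then the turn, a rotation vector about the tool's x, y, z in rad, then the opening, from -1 (shut) to 1 (fully open), so that 0 is half open. A call has exactly 5 rows; each row is the pose to reach, as a shift and turn from the pose commanded when the call began, along the tool's axes at that moment; what a row does not reach only later rows make up. A row lasts 1/10 s, in which the tool goes at most 50 mm and 8.59 degrees, less where a joint would pass 70% of its speed; a pose out of reach is approached as far as the arm can. A call with a gripper value outside its range is refused whole. The fingers move at their own pace and stop on an object; "squeeze" is the grip in N (left out, the last holds). Time passes only in rows, so rows that repeat a pose let the fingers close, or fill a call up. It gives the time, the measured TCP pose, the force, the opening and the grip force at its end, in the units of the state.
- observe(): the state, without advancing time (a new reading comes with each control period).
- viewer.grab_frame(name): name is "side" or "top"; returns (picture, depth): 384x512x3 uint8, red, green, blue; 384x512 float32, m along the optical axis (not along the pixel's ray), 0 where there is no reading.
- viewer.camera_info(name): a dict with "fx", "fy", "cx", "cy" (pixels), "k1" (the pictures are not rectified: a ray, as slopes to the right and down, at radius r is drawn at 1 + k1 r^2 times it, then the intrinsics apply), "R" (3x3) and "t" (3): a world point X has camera coordinates R X + t. Camera axes: x right, y down, z forward; pixel columns grow to the right and rows downward; lengths in m; the calibration is good to about 2 mm. A picture is of the moment at which its call begins. camera_info takes no time and is no camera call.
- bot.job_done(): hands the job in; it is judged then, once.
The state is a dict: "clock": time; "qpos": joint angles; "qd": joint speeds; "joint_efforts": joint torques, N m; "position": TCP position; "tool_rot": TCP orientation; "force": force on the tool from outside, world axes, zero at the start; "moment": the same for the moment, N m; "grip_width": finger opening in m; "finger_force": force on a finger pad.
Only numpy, scipy, OpenCV 4.12 (cv2) and the standard library are available. Lean on these libraries where they do the work, as an engineer would, in place of code of your own. Each camera call takes 0.05 s, during which the arm holds its last target. There are 200 camera calls.

## Working session

There is one attempt and no reset: what is moved stays moved. The work goes in short steps, Python scripts to look and compute and a tool call to move; the robot and the scene stay as the last step left them, time stands still between calls to the robot, and variables do not carry over. Pictures are saved under pics/ and viewed, at most 10 in all, crops included, and the job is handed in when it is done.

Besides the shell and the picture viewer there is one more tool, called after "Call:" in YAML: its name, and indented under it one key for each argument. play_rows: Moves the arm, as the interface text tells. Its arguments: {"type":"object","properties":{"motion":{"type":"array"},"squeeze":{"type":"number"}},"required":["motion"]}

```bash
mkdir -p pics; python3 - <<'E'
from workcell import observe, viewer, bot
import cv2,numpy as np
s=observe(); print({k:np.round(v,3) for k,v in s.items()}, bot.pinch_z)
for n in("side","top"):
    p,d=viewer.grab_frame(n); cv2.imwrite(f"pics/{n}0.png",p[:,:,::-1]); np.savez(f"{n}0.npz",p=p,d=d)
    print(n,viewer.camera_info(n))
E
```

```text
{'clock': np.float64(0.0), 'qpos': array([-1.348,  0.522, -0.036,  1.6  ,  0.021,  1.021, -0.113]), 'qd': array([-0.001, -0.002,  0.   ,  0.001,  0.002, -0.002, -0.   ]), 'joint_efforts': array([ 1.0000e-03, -9.2710e+01,  1.9800e+00, -3.6992e+01,  1.8000e-02,
        8.0000e-03,  0.0000e+00]), 'position': array([0.18 , 0.598, 0.231]), 'tool_rot': array([-3.14 ,  0.   ,  2.849]), 'force': array([0.388, 0.317, 0.46 ]), 'moment': array([0.006, 0.002, 0.012]), 'finger_force': np.float64(0.0), 'grip_width': np.float64(0.085)} 0.0187
side {'fx': 386.1901536943794, 'fy': 386.1901536943794, 'cx': 257.62033710589515, 'cy': 187.49696813457848, 'k1': -0.055181745612687294, 'R': array([[-0.98635658, -0.16451182, -0.00604598],
       [-0.09823307,  0.61764855, -0.78029516],
       [ 0.13210207, -0.76905535, -0.62538221]]), 't': array([0.50022415, 0.1452745 , 0.97730292])}
top {'fx': 371.9505538485114, 'fy': 371.9505538485114, 'cx': 254.51278714442475, 'cy': 185.745772108511, 'k1': -0.025038535962574583, 'R': array([[ 0.01548907, -0.99981428, -0.01146717],
       [-0.9831964 , -0.01314333, -0.18207718],
       [ 0.18189264,  0.01409469, -0.98321737]]), 't': array([-0.02780312,  0.49605181,  0.86139558])}
```

View pics/side0.png

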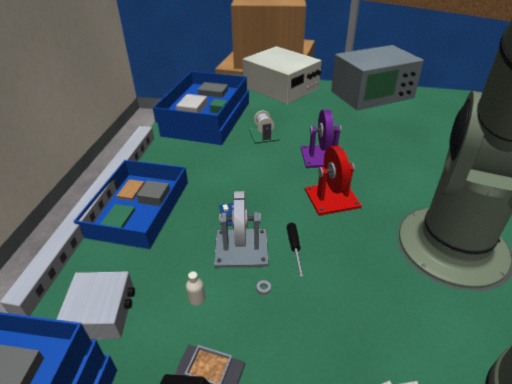

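View pics/top0.png

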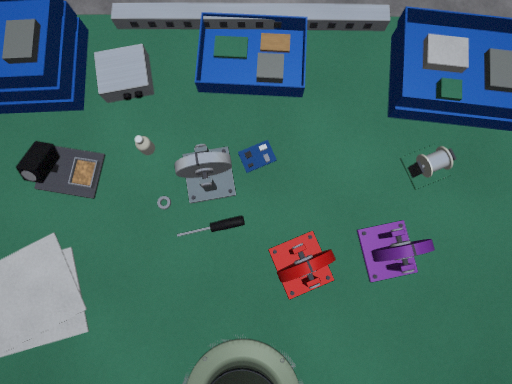

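The grey stand is at side (241,235) and top (208,172). It could be confused with the red stand at side (335,180) / top (303,265), the purple stand at side (322,140) / top (395,250), or the spool at side (264,125) / top (432,162). By the description the grey one is the target. The bystanders in the top view are the screwdriver (212,227), board (258,156), bearing (164,202) and bottle (143,144).

```bash
cat > h.py <<'E'
import cv2,numpy as np
from workcell import observe, viewer, bot
from scipy.spatial.transform import Rotation as Ro
def cloud(n,d):
    c=viewer.camera_info(n); h,w=d.shape
    K=np.array([[c['fx'],0,c['cx']],[0,c['fy'],c['cy']],[0,0,1]])
    uv=np.stack(np.meshgrid(np.arange(w),np.arange(h)),-1).reshape(-1,1,2).astype(float)
    xy=cv2.undistortPoints(uv,K,np.array([c['k1'],0,0,0.]))[:,0]
    P=np.c_[xy,np.ones(len(xy))]*d.reshape(-1,1)
    return ((P-c['t'])@c['R']).reshape(h,w,3)
def project(n,X):
    c=viewer.camera_info(n)
    K=np.array([[c['fx'],0,c['cx']],[0,c['fy'],c['cy']],[0,0,1]])
    return cv2.projectPoints(np.atleast_2d(X).astype(float),cv2.Rodrigues(c['R'])[0],c['t'],K,np.array([c['k1'],0,0,0.]))[0][:,0]
E
python3 - <<'E'
from h import *
for n,(u0,u1,v0,v1) in dict(top=(165,240,140,210),side=(205,275,185,270)).items():
    z=np.load(n+'0.npz'); X=cloud(n,z['d']); p=z['p']
    hsv=cv2.cvtColor(p,cv2.COLOR_RGB2HSV)
    m=np.zeros(X.shape[:2],bool); m[v0:v1,u0:u1]=1
    m&=(hsv[...,1]<70)&(z['d']>0)
    Q=X[m]; 
    print(n,m.sum(),'z hist',np.histogram(Q[:,2],np.arange(-.01,.2,.02)))
    b=Q[(Q[:,2]>.004)&(Q[:,2]<.02)]; print('base',cv2.minAreaRect((b[:,:2]*1000).astype(np.float32)),np.median(b[:,2]))
    r=Q[(Q[:,2]>.14)&(Q[:,2]<.19)]; print('rotor top',cv2.minAreaRect((r[:,:2]*1000).astype(np.float32)),r.mean(0),r[:,2].max())
    for nm,(a,b_,c_,d_) in dict(flux=(135,152,134,154),bear=(156,172,194,210),board=(240,277,140,172),driv=(176,246,214,238)).items():
        if n=='top':
            q=X[c_:d_,a:b_].reshape(-1,3); q=q[q[:,2]>.005]; print(nm,q.min(0).round(3),q.max(0).round(3))
    cv2.imwrite(f'pics/crop_{n}.png',cv2.resize(p[v0-15:v1+15,u0-20:u1+20,::-1],None,fx=5,fy=5,interpolation=cv2.INTER_CUBIC))
a=cv2.imread('pics/crop_top.png');b=cv2.imread('pics/crop_side.png')
h=max(a.shape[0],b.shape[0]);f=lambda i:cv2.copyMakeBorder(i,0,h-i.shape[0],0,0,cv2.BORDER_CONSTANT)
c=np.hstack([f(a),f(b)]);print(c.shape)
cv2.imwrite('pics/crops.png',cv2.resize(c,(800,int(800*c.shape[0]/c.shape[1]))))
E
```

```text
top 2646 z hist (array([ 129, 1043,   29,   85,   72,  168,  373,  228,  458,   61]), array([-0.01,  0.01,  0.03,  0.05,  0.07,  0.09,  0.11,  0.13,  0.15,
        0.17,  0.19]))
base ((525.5252075195312, 128.02752685546875), (130.59657287597656, 182.97996520996094), 11.789881706237793) 0.0122918333188723
rotor top ((531.7572021484375, 97.94403076171875), (25.1876220703125, 110.4671859741211), 10.344385147094727) [0.53030892 0.09580244 0.15986896] 0.17315286466467064
flux [ 0.331 -0.033  0.007] [0.617 0.277 0.937]
bear [ 0.331 -0.033  0.005] [0.474 0.225 0.937]
board [ 0.331 -0.072  0.005] [0.625 0.019 0.937]
driv [ 0.331 -0.033  0.005] [0.428 0.17  0.937]
side 2794 z hist (array([ 450, 1206,   52,   80,  113,  226,  254,  121,  281,   11]), array([-0.01,  0.01,  0.03,  0.05,  0.07,  0.09,  0.11,  0.13,  0.15,
        0.17,  0.19]))
base ((542.1881713867188, 50.89727783203125), (129.8179931640625, 224.8779296875), 10.833854675292969) 0.010974604466065298
rotor top ((530.5316162109375, 107.5642318725586), (23.41106414794922, 94.65010833740234), 11.71458911895752) [0.52811948 0.11942866 0.15917557] 0.17141261473695135
(575, 1125, 3)
```

View pics/crops.png

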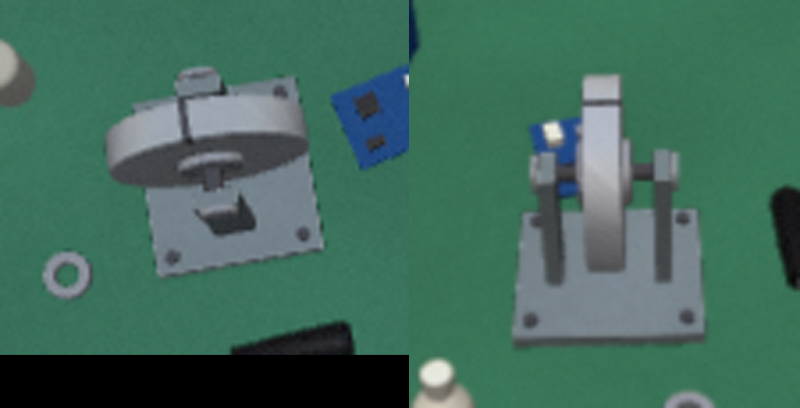

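The crops confirm the choice: grey base, grey drum, and a dark slot near the top (top crop (185,120), side crop (603,100)). I'll refine the centre and plan the approach.

```bash
cat > plan.py <<'E'
from h import *
import json,sys
# go(target pos, target R, n rows): rows toward target from commanded pose T (pos,R)
def rows(p,R,tp,tR,n,op):
    d=R.inv().apply(np.array(tp)-p)*100; w=(R.inv()*tR).as_rotvec()
    return [[*np.round(d*min(1,k/n),2),*np.round(w*min(1,k/n),3),op] for k in range(1,n+1)]
def pose(c,yaw,lean,L):  # tool y along yaw, lean about tool y, TCP L above axle
    R0=Ro.from_euler('z',yaw)*Ro.from_matrix(np.array([[0,1,0],[1,0,0],[0,0,-1.]]).T)
    R=R0*Ro.from_euler('y',lean); return np.array(c)-R.apply([0,0,L]),R
E
python3 - <<'E'
from plan import *
yaw=np.radians(11)
for n,(u0,u1,v0,v1) in dict(top=(165,240,140,210),side=(205,275,185,270)).items():
    z=np.load(n+'0.npz'); X=cloud(n,z['d'])[v0:v1,u0:u1].reshape(-1,3)
    sat=cv2.cvtColor(z['p'],cv2.COLOR_RGB2HSV)[v0:v1,u0:u1,1].ravel()
    Q=X[(sat<70)&(X[:,2]<.2)]; q=Q-[.532,.099,0]; e=np.array([np.cos(yaw),np.sin(yaw)]);f=np.array([-e[1],e[0]])
    a,b=q[:,:2]@e,q[:,:2]@f; zz=Q[:,2]
    m=(abs(zz-.012)<.003)&(abs(a)<.08)&(abs(b)<.072); print(n,'base a',np.percentile(a[m],[1,99]),'b',np.percentile(b[m],[1,99]))
    r=(zz>.12)&(abs(a)<.025); print('disc a',np.percentile(a[r],[2,98]),'b',np.percentile(b[r],[1,99]))
    rim=(zz>.145)&(abs(a)<.009); s=np.c_[b[rim],zz[rim]-.105]
    from scipy.optimize import least_squares
    print('circle',least_squares(lambda t:np.hypot(s[:,0]-t[0],s[:,1]-t[1])-.065,[0,0],loss='soft_l1',f_scale=.002).x)
z=np.load('top0.npz');X=cloud('top',z['d'])
for nm,(u,v) in dict(flux=(143,144),bear=(164,196),board=(258,156),driv=(230,223)).items(): print(nm,X[v,u].round(3))
s=observe();p,R=s['position'],Ro.from_euler('xyz',s['tool_rot'])
tp,tR=pose([.532,.099,.105],yaw,0,.145)
print(tp,R.as_matrix().round(2).tolist(),tR.as_matrix().round(2).tolist())
for r in rows(p,R,tp,tR,14,-0.1): print([float(x) for x in r])
E
```

```text
top base a [-0.06436136  0.06349347] b [-0.06013893  0.05739502]
disc a [-0.01556454  0.01100798] b [-0.06247789  0.05737532]
circle [-0.00128828  0.00010986]
side base a [-0.06243358  0.06459598] b [-0.05716735  0.06001665]
disc a [-0.01451394  0.01542056] b [-0.03506504  0.06187199]
circle [-0.00103955 -0.00101453]
flux [0.594 0.255 0.063]
bear [0.473 0.208 0.014]
board [ 0.582 -0.028  0.005]
driv [0.406 0.038 0.028]
[0.532 0.099 0.25 ] [[-0.96, 0.29, -0.0], [0.29, 0.96, -0.0], [-0.0, -0.0, -1.0]] [[-0.19, 0.98, 0.0], [0.98, 0.19, 0.0], [0.0, 0.0, -1.0]]
[-3.43, -2.69, -0.13, -0.0, 0.0, 0.078, -0.1]
[-6.87, -5.38, -0.27, -0.0, 0.0, 0.155, -0.1]
[-10.3, -8.07, -0.4, -0.0, 0.0, 0.233, -0.1]
[-13.74, -10.75, -0.54, -0.0, 0.0, 0.31, -0.1]
[-17.17, -13.44, -0.67, -0.0, 0.0, 0.388, -0.1]
[-20.6, -16.13, -0.81, -0.0, 0.0, 0.465, -0.1]
[-24.04, -18.82, -0.94, -0.0, 0.0, 0.543, -0.1]
[-27.47, -21.51, -1.08, -0.0, 0.0, 0.621, -0.1]
[-30.91, -24.2, -1.21, -0.001, 0.0, 0.698, -0.1]
[-34.34, -26.89, -1.34, -0.001, 0.0, 0.776, -0.1]
[-37.77, -29.58, -1.48, -0.001, 0.0, 0.853, -0.1]
[-41.21, -32.26, -1.61, -0.001, 0.0, 0.931, -0.1]
[-44.64, -34.95, -1.75, -0.001, 0.001, 1.008, -0.1]
[-48.08, -37.64, -1.88, -0.001, 0.001, 1.086, -0.1]
```

Call:
play_rows:
  motion:
    - [-3.2,-2.5,-0.13,0,0,0.072,-0.1]
    - [-6.4,-5.0,-0.25,0,0,0.145,-0.1]
    - [-9.6,-7.5,-0.38,0,0,0.217,-0.1]
    - [-12.8,-10.0,-0.5,0,0,0.29,-0.1]
    - [-16.0,-12.5,-0.63,0,0,0.362,-0.1]
  squeeze: 60

```text
clock: 0.6
position: [0.2982, 0.431, 0.2375]
tool_rot: [-3.141, 0.0, 2.484]
force: [1.3, 0.6, -0.1]
grip_width: 0.0388
finger_force: 0.0
```

Call:
play_rows:
  motion:
    - [-3.9,-1.2,-0.13,0,0,0.072,-0.1]
    - [-7.8,-2.4,-0.25,0,0,0.145,-0.1]
    - [-11.7,-3.6,-0.38,0,0,0.217,-0.1]
    - [-15.6,-4.8,-0.5,0,0,0.29,-0.1]
    - [-19.4,-6.1,-0.63,0,0,0.362,-0.1]

```text
clock: 1.1
position: [0.4149, 0.2644, 0.2439]
tool_rot: [-3.141, 0.0, 2.122]
force: [0.3, 0.0, 0.3]
grip_width: 0.038
finger_force: 0.0
```

Call:
play_rows:
  motion:
    - [-4.5,0.3,-0.13,0,0,0.08,-0.1]
    - [-9.0,0.5,-0.25,0,0,0.16,-0.1]
    - [-13.5,0.8,-0.38,0,0,0.24,-0.1]
    - [-18.0,1.0,-0.5,0,0,0.31,-0.1]
    - [-20.3,1.2,-0.63,0,0,0.362,-0.1]

```text
clock: 1.6
position: [0.5326, 0.096, 0.2502]
tool_rot: [3.141, 0.001, 1.757]
force: [-0.1, 1.2, 0.3]
grip_width: 0.0383
finger_force: 0.0
```

Call:
play_rows:
  motion:
    - [1.94,0,0.1,0,-0.12,0,-0.1]
    - [3.65,0,0.42,0,-0.24,0,-0.1]
    - [5.31,0,0.93,0,-0.36,0,-0.1]
    - [6.9,0,1.64,0,-0.48,0,-0.1]
    - [6.9,0,1.64,0,-0.48,0,-0.1]

```text
clock: 2.1
position: [0.5161, 0.1732, 0.231]
tool_rot: [-3.138, 0.485, 1.774]
force: [-0.7, 1.0, -0.8]
grip_width: 0.0383
finger_force: 0.0
```

Call:
play_rows:
  motion:
    - [1.74,0,0.1,0,-0.12,0,-0.1]
    - [3.45,0,0.42,0,-0.24,0,-0.1]
    - [5.11,0,0.93,0,-0.36,0,-0.1]
    - [6.7,0,1.64,0,-0.48,0,-0.1]
    - [6.7,0,1.64,0,-0.48,0,-0.1]

```text
clock: 2.6
position: [0.5057, 0.2211, 0.1826]
tool_rot: [-3.128, 0.969, 1.78]
force: [-1.2, -0.1, -0.1]
grip_width: 0.0385
finger_force: 0.0
```

```bash
cat >> plan.py <<'E'
C=np.array([.5322,.098,.105])
def rep(s=None):
    s=s or observe(); R=Ro.from_euler('xyz',s['tool_rot']); y=R.as_matrix()[:,1]; v=R.inv().apply(C-s['position'])
    zz=R.as_matrix()[:,2]; e=np.array([np.cos(.188),np.sin(.188),0])
    lean=np.degrees(np.arctan2(zz@np.cross(e,[0,0,-1.]),-zz[2])); F,M=s['force'],s['moment']
    print('t',round(float(s['clock']),2),'q',np.round(s['qpos'],2),'axle in tool mm',np.round(v*1e3,1),'lean',round(float(lean),1),'ywd',np.round(y,3),
     '\n F tool',np.round(R.inv().apply(F),2),'M tool',np.round(R.inv().apply(M),3),'T=rxF.y',round(float(np.cross(s['position']-C,F)@e),3),'M.y',round(float(M@e),3),'w',round(float(s['grip_width']),4),round(float(s['finger_force']),1))
E
python3 -c "
from plan import *
rep()"
```

```text
t 2.6 q [-1.25  0.91  0.57  1.63  0.36  1.29 -0.75] axle in tool mm [ -7.4   2.3 147.7] lean -55.5 ywd [ 0.98   0.197 -0.008] 
 F tool [ 0.19 -1.17 -0.05] M tool [0.03  0.89  0.016] T=rxF.y -0.026 M.y 0.89 w 0.0385 0.0
```

Call:
play_rows:
  motion:
    - [0,0,0,0,0,0,-0.1]
    - [0,0,0,0,0,0,-0.1]
    - [0,0,0,0,0,0,-0.1]
    - [0,0,0,0,0,0,-0.1]
    - [0,0,0,0,0,0,-0.1]

```text
clock: 3.1
position: [0.5084, 0.218, 0.189]
tool_rot: [3.14, 0.958, 1.761]
force: [-0.6, -0.2, 0.3]
grip_width: 0.0385
finger_force: 0.0
```

```bash
python3 -c "
from plan import *
rep()"
```

```text
t 3.1 q [-1.25  0.89  0.57  1.63  0.36  1.29 -0.75] axle in tool mm [ -1.7   0.5 148.4] lean -54.9 ywd [0.982 0.19  0.001] 
 F tool [-0.31 -0.6  -0.12] M tool [0.015 0.832 0.015] T=rxF.y 0.046 M.y 0.832 w 0.0385 0.0
```

Call:
play_rows:
  motion:
    - [-0.17,0,3,0,0,0,-0.1]
    - [-0.17,0,6,0,0,0,-0.1]
    - [-0.17,0,8.5,0,0,0,-0.1]
    - [-0.17,0,11.2,0,0,0,-0.1]
    - [-0.17,0,11.2,0,0,0,-0.1]

```text
clock: 3.6
position: [0.5254, 0.124, 0.1249]
tool_rot: [-3.139, 0.962, 1.761]
force: [-0.0, -0.1, 0.4]
grip_width: 0.0384
finger_force: 0.0
```

```bash
python3 -c "
from plan import *
rep()
p,d=viewer.grab_frame('side');a=p[130:290,170:370,::-1];b=viewer.grab_frame('top')[0][90:250,120:320,::-1]
cv2.imwrite('pics/g1.png',cv2.resize(np.hstack([a,b]),(800,320),interpolation=cv2.INTER_CUBIC))"
```

```text
t 3.6 q [-1.16  0.95  0.58  1.78  0.41  1.05 -0.78] axle in tool mm [ 1.   1.9 33.4] lean -55.1 ywd [ 0.982  0.187 -0.002] 
 F tool [-0.36 -0.05 -0.18] M tool [0.002 0.918 0.034] T=rxF.y 0.012 M.y 0.918 w 0.0384 0.0
```

View pics/g1.png

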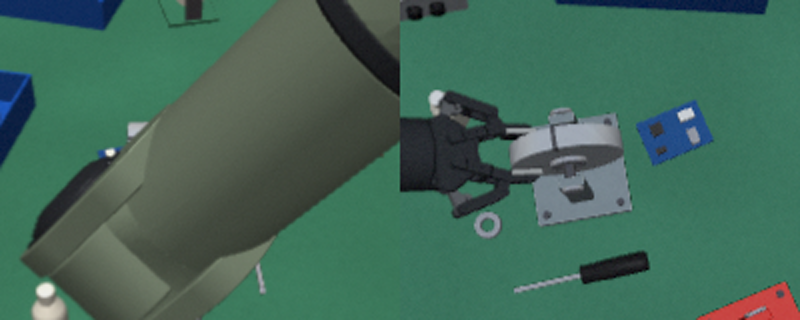

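Call:
play_rows:
  motion:
    - [0,0.1,0,0,0,0,-0.9]
    - [0,0.1,0,0,0,0,-0.9]
    - [0,0.1,0,0,0,0,-0.9]
    - [0,0.1,0,0,0,0,-0.9]
    - [0,0.1,0,0,0,0,-0.9]
  squeeze: 60

```text
clock: 4.2
position: [0.5279, 0.1289, 0.126]
tool_rot: [3.138, 0.958, 1.762]
force: [7.7, 2.2, 1.1]
grip_width: 0.0231
finger_force: 60.0
```

```bash
python3 -c "
from plan import *
rep()"
```

```text
t 4.2 q [-1.16  0.95  0.58  1.78  0.41  1.05 -0.78] axle in tool mm [-0.7 -1.8 37.6] lean -54.9 ywd [0.981 0.193 0.002] 
 F tool [-0.5   8.02 -1.13] M tool [-0.981  0.777 -0.005] T=rxF.y 0.019 M.y 0.779 w 0.0231 60.0
```

Call:
play_rows:
  motion:
    - [-0.29,0,0.01,0,0.08,0,-0.9]
    - [-0.57,0,0.05,0,0.16,0,-0.9]
    - [-0.86,0,0.1,0,0.24,0,-0.9]
    - [-1.13,0,0.18,0,0.32,0,-0.9]
    - [-1.4,0,0.28,0,0.4,0,-0.9]

```text
clock: 4.7
position: [0.5298, 0.1198, 0.1361]
tool_rot: [3.138, 0.554, 1.764]
force: [5.9, 1.1, -13.5]
grip_width: 0.0227
finger_force: 61.0
```

```bash
cat >> plan.py <<'E'
def tq(s=None):
    s=s or observe(); R=Ro.from_euler('xyz',s['tool_rot']); zz=R.as_matrix()[:,2]; e=np.array([np.cos(.188),np.sin(.188),0])
    lean=np.arctan2(zz@np.cross(e,[0,0,-1.]),-zz[2]); F,M=s['force'],s['moment']
    ref=s['position']-.141*zz; Tf=np.cross(ref-C,F)@e
    out=dict(t=float(s['clock']),lean=float(np.degrees(lean)),Tf=float(Tf),My=float(M@e),w=float((s['qd']**2).sum()**.5),v=(R.inv().apply(C-s['position'])*1e3).round(1).tolist(),F=R.inv().apply(F).round(2).tolist(),M=R.inv().apply(M).round(3).tolist(),grip=float(s['finger_force']),eff=s['joint_efforts'].tolist(),q=s['qpos'].tolist())
    open('log.jsonl','a').write(json.dumps(out)+'\n')
    print({k:(round(x,3) if isinstance(x,float) else x) for k,x in out.items() if k not in('eff','q')},'T_nobias',round(out['Tf']+out['My']+1.04*np.sin(lean),3))
E
python3 -c "
from plan import *
tq()"
```

```text
{'t': 4.7, 'lean': -31.757, 'Tf': -1.298, 'My': 2.002, 'w': 1.05, 'v': [-2.2, -1.9, 37.9], 'F': [7.09, 5.97, 11.53], 'M': [-0.914, 1.998, 0.119], 'grip': 61.029} T_nobias 0.156
```

Call:
play_rows:
  motion:
    - [-0.29,0,0.01,0,0.08,0,-0.9]
    - [-0.57,0,0.05,0,0.16,0,-0.9]
    - [-0.86,0,0.1,0,0.24,0,-0.9]
    - [-1.13,0,0.18,0,0.32,0,-0.9]
    - [-1.4,0,0.28,0,0.4,0,-0.9]

```text
clock: 5.2
position: [0.5324, 0.1062, 0.1423]
tool_rot: [3.138, 0.155, 1.764]
force: [-0.9, 4.5, -3.1]
grip_width: 0.0226
finger_force: 62.4
```

```bash
python3 -c "
from plan import *
tq()"
```

```text
{'t': 5.2, 'lean': -8.882, 'Tf': -0.907, 'My': 1.075, 'w': 1.548, 'v': [-2.2, -1.9, 38.1], 'F': [5.03, -0.06, 2.31], 'M': [0.32, 1.076, 0.204], 'grip': 62.42} T_nobias 0.008
```

Call:
play_rows:
  motion:
    - [-0.29,0,0.01,0,0.08,0,-0.9]
    - [-0.57,0,0.05,0,0.16,0,-0.9]
    - [-0.86,0,0.1,0,0.24,0,-0.9]
    - [-1.13,0,0.18,0,0.32,0,-0.9]
    - [-1.4,0,0.28,0,0.4,0,-0.9]

```text
clock: 5.7
position: [0.5353, 0.0913, 0.1428]
tool_rot: [3.137, -0.244, 1.765]
force: [-6.5, 0.8, 14.8]
grip_width: 0.0231
finger_force: 64.6
```

```bash
python3 -c "
from plan import *
tq()"
```

```text
{'t': 5.7, 'lean': 14.007, 'Tf': -0.954, 'My': 0.869, 'w': 1.632, 'v': [-2.1, -1.9, 38.4], 'F': [5.52, -6.15, -13.95], 'M': [1.545, 0.877, 0.244], 'grip': 64.596} T_nobias 0.167
```

Call:
play_rows:
  motion:
    - [-0.29,0,0.01,0,0.08,0,-0.9]
    - [-0.57,0,0.05,0,0.16,0,-0.9]
    - [-0.86,0,0.1,0,0.24,0,-0.9]
    - [-1.13,0,0.18,0,0.32,0,-0.9]
    - [-1.4,0,0.28,0,0.4,0,-0.9]

```text
clock: 6.2
position: [0.5381, 0.077, 0.1369]
tool_rot: [3.136, -0.643, 1.766]
force: [-7.3, -9.3, 25.9]
grip_width: 0.0228
finger_force: 66.0
```

```bash
python3 -c "
from plan import *
tq();rep()"
```

```text
{'t': 6.2, 'lean': 36.864, 'Tf': -1.634, 'My': 1.735, 'w': 1.16, 'v': [-1.7, -1.9, 38.6], 'F': [9.39, -8.81, -25.38], 'M': [1.503, 1.743, -0.076], 'grip': 66.038} T_nobias 0.725
t 6.2 q [ 0.26  0.68 -0.23  1.81 -0.6   0.94  0.69] axle in tool mm [-1.7 -1.9 38.6] lean 36.9 ywd [0.982 0.19  0.004] 
 F tool [  9.39  -8.81 -25.38] M tool [ 1.503  1.743 -0.076] T=rxF.y -0.317 M.y 1.735 w 0.0228 66.0
```

Call:
play_rows:
  motion:
    - [0.3,0,-0.19,0,-0.08,0,-0.9]
    - [0.61,0,-0.15,0,-0.16,0,-0.9]
    - [0.9,0,-0.09,0,-0.24,0,-0.9]
    - [1.2,0,-0.01,0,-0.32,0,-0.9]
    - [1.48,0,0.1,0,-0.4,0,-0.9]

```text
clock: 6.7
position: [0.536, 0.0875, 0.1425]
tool_rot: [3.138, -0.234, 1.761]
force: [7.5, -9.0, -21.9]
grip_width: 0.0229
finger_force: 64.1
```

```bash
python3 -c "
from plan import *
tq()"
```

```text
{'t': 6.7, 'lean': 13.388, 'Tf': 2.747, 'My': -3.979, 'w': 1.563, 'v': [2.1, -1.8, 39.0], 'F': [-15.05, 5.55, 18.96], 'M': [-0.923, -3.981, -0.204], 'grip': 64.051} T_nobias -0.992
```

Call:
play_rows:
  motion:
    - [0.3,0,0.01,0,-0.08,0,-0.9]
    - [0.61,0,0.05,0,-0.16,0,-0.9]
    - [0.9,0,0.11,0,-0.24,0,-0.9]
    - [1.2,0,0.19,0,-0.32,0,-0.9]
    - [1.48,0,0.3,0,-0.4,0,-0.9]

```text
clock: 7.2
position: [0.5329, 0.1028, 0.1436]
tool_rot: [3.138, 0.166, 1.761]
force: [14.5, -16.1, -28.8]
grip_width: 0.0231
finger_force: 62.4
```

```bash
python3 -c "
from plan import *
tq()"
```

```text
{'t': 7.2, 'lean': -9.493, 'Tf': 2.496, 'My': -2.959, 'w': 1.617, 'v': [1.9, -1.8, 38.8], 'F': [-13.58, 11.04, 31.55], 'M': [-2.175, -2.964, 0.092], 'grip': 62.401} T_nobias -0.635
```

Call:
play_rows:
  motion:
    - [0.3,0,0.01,0,-0.08,0,-0.9]
    - [0.61,0,0.05,0,-0.16,0,-0.9]
    - [0.9,0,0.11,0,-0.24,0,-0.9]
    - [1.2,0,0.19,0,-0.32,0,-0.9]
    - [1.48,0,0.3,0,-0.4,0,-0.9]

```text
clock: 7.7
position: [0.5302, 0.117, 0.1386]
tool_rot: [3.138, 0.566, 1.76]
force: [19.5, -22.8, -23.9]
grip_width: 0.023
finger_force: 62.1
```

```bash
python3 -c "
from plan import *
tq()"
```

```text
{'t': 7.7, 'lean': -32.42, 'Tf': 1.709, 'My': -1.608, 'w': 1.108, 'v': [1.9, -1.7, 38.5], 'F': [-9.18, 14.71, 34.16], 'M': [-2.776, -1.613, 0.101], 'grip': 62.136} T_nobias -0.457
```

Call:
play_rows:
  motion:
    - [0.3,0,0.01,0,-0.08,0,-0.9]
    - [0.61,0,0.05,0,-0.16,0,-0.9]
    - [0.9,0,0.11,0,-0.24,0,-0.9]
    - [1.2,0,0.19,0,-0.32,0,-0.9]
    - [1.48,0,0.3,0,-0.4,0,-0.9]

```text
clock: 8.2
position: [0.528, 0.1282, 0.1282]
tool_rot: [3.137, 0.966, 1.759]
force: [18.5, -22.1, -9.5]
grip_width: 0.0228
finger_force: 63.1
```

```bash
python3 -c "
from plan import *
tq()"
```

```text
{'t': 8.2, 'lean': -55.329, 'Tf': 1.216, 'My': -0.797, 'w': 0.865, 'v': [1.8, -1.7, 38.2], 'F': [-6.53, 13.92, 26.21], 'M': [-2.843, -0.798, 0.045], 'grip': 63.15} T_nobias -0.436
```

Call:
play_rows:
  motion:
    - [0,0,0,0,0,0,-0.9]
    - [0,0,0,0,0,0,-0.9]
    - [0,0,0,0,0,0,-0.1]
    - [0,0,0,0,0,0,-0.1]
    - [0,0,0,0,0,0,-0.1]

```text
clock: 8.7
position: [0.5265, 0.1298, 0.1269]
tool_rot: [3.141, 0.959, 1.763]
force: [-0.6, -0.5, 0.7]
grip_width: 0.0383
finger_force: 0.0
```

```bash
python3 -c "
from plan import *
tq()"
```

```text
{'t': 8.7, 'lean': -54.967, 'Tf': 0.14, 'My': 0.851, 'w': 0.006, 'v': [-0.6, -0.5, 39.0], 'F': [-0.78, -0.68, -0.12], 'M': [0.008, 0.851, 0.044], 'grip': 0.0} T_nobias 0.14
```

Call:
play_rows:
  motion:
    - [-0.3,0.1,0.11,0,0.08,0,-0.1]
    - [-0.61,0.1,0.15,0,0.16,0,-0.1]
    - [-0.9,0.1,0.21,0,0.24,0,-0.1]
    - [-1.2,0.1,0.29,0,0.32,0,-0.1]
    - [-1.48,0.1,0.4,0,0.4,0,-0.1]

```text
clock: 9.2
position: [0.5299, 0.1183, 0.1372]
tool_rot: [3.14, 0.556, 1.763]
force: [0.7, -0.2, -0.6]
grip_width: 0.0383
finger_force: 0.0
```

```bash
python3 -c "
from plan import *
tq()"
```

```text
{'t': 9.2, 'lean': -31.876, 'Tf': -0.009, 'My': 0.595, 'w': 1.051, 'v': [-0.3, -1.6, 38.1], 'F': [0.05, 0.62, 0.7], 'M': [0.026, 0.595, 0.011], 'grip': 0.0} T_nobias 0.037
```

Call:
play_rows:
  motion:
    - [-0.3,0,0.01,0,0.08,0,-0.1]
    - [-0.61,0,0.05,0,0.16,0,-0.1]
    - [-0.9,0,0.11,0,0.24,0,-0.1]
    - [-1.2,0,0.19,0,0.32,0,-0.1]
    - [-1.48,0,0.3,0,0.4,0,-0.1]

```text
clock: 9.7
position: [0.5326, 0.1042, 0.1427]
tool_rot: [3.14, 0.157, 1.763]
force: [0.1, -0.8, -0.8]
grip_width: 0.0384
finger_force: 0.0
```

```bash
python3 -c "
from plan import *
tq()"
```

```text
{'t': 9.7, 'lean': -8.972, 'Tf': 0.125, 'My': 0.155, 'w': 1.548, 'v': [-0.1, -1.7, 38.2], 'F': [-0.7, -0.02, 0.87], 'M': [0.006, 0.154, 0.032], 'grip': 0.0} T_nobias 0.118
```

Call:
play_rows:
  motion:
    - [-0.3,0,0.01,0,0.08,0,-0.1]
    - [-0.61,0,0.05,0,0.16,0,-0.1]
    - [-0.9,0,0.11,0,0.24,0,-0.1]
    - [-1.2,0,0.19,0,0.32,0,-0.1]
    - [-1.48,0,0.3,0,0.4,0,-0.1]

```text
clock: 10.2
position: [0.5357, 0.0891, 0.1421]
tool_rot: [3.14, -0.243, 1.763]
force: [-1.6, 0.9, -1.0]
grip_width: 0.0382
finger_force: 0.0
```

```bash
python3 -c "
from plan import *
tq()"
```

```text
{'t': 10.2, 'lean': 13.941, 'Tf': -0.169, 'My': -0.194, 'w': 1.627, 'v': [0.1, -1.8, 38.3], 'F': [0.95, -1.39, 1.29], 'M': [-0.013, -0.194, -0.053], 'grip': 0.0} T_nobias -0.113
```

Call:
play_rows:
  motion:
    - [-0.3,0,0.01,0,0.08,0,-0.1]
    - [-0.61,0,0.05,0,0.16,0,-0.1]
    - [-0.9,0,0.11,0,0.24,0,-0.1]
    - [-1.2,0,0.19,0,0.32,0,-0.1]
    - [-1.48,0,0.3,0,0.4,0,-0.1]

```text
clock: 10.7
position: [0.5383, 0.0754, 0.1355]
tool_rot: [3.14, -0.643, 1.764]
force: [-0.1, 1.0, 0.1]
grip_width: 0.0386
finger_force: 0.0
```

```bash
python3 -c "
from plan import *
tq()"
```

```text
{'t': 10.7, 'lean': 36.845, 'Tf': -0.162, 'My': -0.687, 'w': 1.156, 'v': [0.4, -1.7, 38.4], 'F': [0.91, 0.06, 0.52], 'M': [0.07, -0.687, 0.011], 'grip': 0.0} T_nobias -0.226
```

Call:
play_rows:
  motion:
    - [0,0,0,0,0,0,-0.1]
    - [0,0,0,0,0,0,-0.1]
    - [0,0,0,0,0,0,-0.1]
    - [0,0,0,0,0,0,-0.1]
    - [0,0,0,0,0,0,-0.1]

```text
clock: 11.2
position: [0.5379, 0.0765, 0.1353]
tool_rot: [3.141, -0.639, 1.765]
force: [0.3, -0.3, -0.4]
grip_width: 0.0382
finger_force: 0.0
```

```bash
python3 -c "
from plan import *
tq();rep()"
```

```text
{'t': 11.2, 'lean': 36.614, 'Tf': 0.087, 'My': -0.601, 'w': 0.01, 'v': [-0.3, -1.5, 37.6], 'F': [-0.49, 0.23, 0.14], 'M': [-0.023, -0.601, 0.038], 'grip': 0.0} T_nobias 0.106
t 11.2 q [ 0.27  0.68 -0.24  1.81 -0.59  0.93  0.68] axle in tool mm [-0.3 -1.5 37.6] lean 36.6 ywd [0.981 0.192 0.001] 
 F tool [-0.49  0.23  0.14] M tool [-0.023 -0.601  0.038] T=rxF.y 0.018 M.y -0.601 w 0.0382 0.0
```

```bash
cat > ana.py <<'E'
import json,numpy as np
L=[json.loads(l) for l in open('log.jsonl')]
A=np.array
for i,l in enumerate(L):
    l['i']=i; l['eff']=A(l['eff']);l['q']=A(l['q'])
mv=[l for l in L if l['w']>.3]
free=[l for l in mv if l['grip']<1]
D=.217+.038
if __name__=='__main__':
    fl=A([l['lean'] for l in free]); fq=A([l['q'] for l in free]); o=np.argsort(fl)
    dq=np.gradient(fq[o],np.radians(fl[o]),axis=0); print('dq/dphi',dq.round(2).tolist())
    for l in L:
        T=l['My']-(.217+l['v'][2]/1e3)*l['F'][0]+l['v'][0]/1e3*l['F'][2]+1.07*np.sin(np.radians(l['lean']))
        j=[f for f in free if abs(f['lean']-l['lean'])<2]
        TW=''
        if j:
            d=dq[list(fl[o]).index(j[0]['lean'])]; e=l['eff']-j[0]['eff']; TW=round(float(e@d),3); 
            print(l['i'],round(l['lean'],1),'T',round(T,3),'work',TW,'de',e.round(2),'dq',((l['q']-j[0]['q'])*1e3).round(1))
        else: print(l['i'],round(l['lean'],1),'T',round(T,3))
E
python3 ana.py
```

```text
dq/dphi [[0.93, -0.39, -0.54, 0.1, -0.65, -0.32, 0.95], [1.06, -0.19, -0.63, 0.02, -0.79, -0.13, 1.1], [1.05, 0.19, -0.6, -0.12, -0.8, 0.24, 1.11], [0.92, 0.37, -0.5, -0.19, -0.68, 0.43, 0.97]]
0 -31.8 T -0.394 work -0.389 de [ 1.14 -1.28  2.49  2.47  0.61  1.81  0.13] dq [-12.5   4.7  16.1   2.  -13.7  -8.8  10.9]
1 -8.9 T -0.378 work -0.181 de [ 2.43  4.9   2.21  2.09  0.97 -0.59  0.2 ] dq [-12.2   1.2  12.8   2.  -11.3  -4.6   8.3]
2 14.0 T -0.252 work 0.186 de [ 0.17 12.58  1.21  2.27  1.14 -3.    0.24] dq [-10.3  -2.1   9.8   2.5 -10.   -1.6   6.9]
3 36.9 T 0.02 work -2.501 de [-6.16 15.85 -1.06  3.56  0.98 -4.32 -0.1 ] dq [ -8.2  -4.3   9.2   3.1 -10.1   0.5   7.4]
4 13.4 T 0.161 work 41.143 de [ 17.7   -1.   -13.52  -1.23  -7.81   4.3    6.36] dq [-14.   -3.   15.9   2.6   0.9  -3.1  -2.9]
5 -9.5 T 0.398 work 40.761 de [ 14.29 -12.92 -15.52  -0.89  -8.13   0.85   6.46] dq [-11.9   0.3  12.6   1.1   4.3   0.2  -5.9]
6 -32.4 T 0.228 work 24.293 de [ 1.920e+00 -1.890e+01 -1.309e+01  1.000e-02 -6.220e+00 -1.180e+00
  3.760e+00] dq [-6.8  2.5  7.2 -0.1  4.3  3.3 -5.1]
7 -55.3 T 0.036
8 -55.0 T 0.175
9 -31.9 T 0.017 work 0.0 de [0. 0. 0. 0. 0. 0. 0.] dq [0. 0. 0. 0. 0. 0. 0.]
10 -9.0 T 0.166 work 0.0 de [0. 0. 0. 0. 0. 0. 0.] dq [0. 0. 0. 0. 0. 0. 0.]
11 13.9 T -0.179 work 0.0 de [0. 0. 0. 0. 0. 0. 0.] dq [0. 0. 0. 0. 0. 0. 0.]
12 36.8 T -0.278 work 0.0 de [0. 0. 0. 0. 0. 0. 0.] dq [0. 0. 0. 0. 0. 0. 0.]
13 36.6 T 0.162 work 12.39 de [ 6.    6.42 -2.25 -1.52 -1.12  1.41  1.77] dq [-4.7 -1.7  1.4  1.1  2.3 -2.2 -3.4]
```

```bash
cat >> plan.py <<'E'
def avg(n=8,dirn=0):
    e=np.array([np.cos(.188),np.sin(.188),0]);o=[]
    for i in range(n):
        viewer.grab_frame('top'); s=observe(); R=Ro.from_euler('xyz',s['tool_rot']); zz=R.as_matrix()[:,2]
        lean=np.arctan2(zz@np.cross(e,[0,0,-1.]),-zz[2]); v=R.inv().apply(C-s['position']); F=R.inv().apply(s['force']); M=R.inv().apply(s['moment'])
        T=M[1]-(.217+v[2])*F[0]+v[0]*F[2]+1.07*np.sin(lean); o.append([np.degrees(lean),T,M[1]+1.07*np.sin(lean),*F,*(v*1e3),s['finger_force']])
    o=np.array(o); m=o.mean(0); open('avg.jsonl','a').write(json.dumps(dict(dir=dirn,t=float(s['clock']),m=m.tolist()))+'\n')
    print('t',round(float(s['clock']),2),'lean',m[0].round(2),'T',m[1].round(3),'sd',o[:,1].std().round(3),'first/last',o[0,1].round(2),o[-1,1].round(2),'My-b',m[2].round(3),'F',m[3:6].round(2),'v',m[6:9].round(2),m[9].round(0))
E
echo ok
```

```text
ok
```

Call:
play_rows:
  motion:
    - [0,0,0,0,0,0,-0.9]
    - [0,0,0,0,0,0,-0.9]
    - [0,0,0,0,0,0,-0.9]
    - [0,0,0,0,0,0,-0.9]
    - [0,0,0,0,0,0,-0.9]

```text
clock: 11.7
position: [0.5381, 0.0761, 0.1353]
tool_rot: [3.141, -0.64, 1.763]
force: [0.6, 0.7, 6.2]
grip_width: 0.0234
finger_force: 59.0
```

Call:
play_rows:
  motion:
    - [0.42,0,0.02,0,-0.11,0,-0.9]
    - [0.83,0,0.09,0,-0.22,0,-0.9]
    - [1.23,0,0.2,0,-0.33,0,-0.9]
    - [1.45,0,0.29,0,-0.39,0,-0.9]
    - [1.48,0,0.3,0,-0.4,0,-0.9]

```text
clock: 12.2
position: [0.5354, 0.09, 0.1418]
tool_rot: [3.14, -0.236, 1.766]
force: [1.3, -1.0, 2.8]
grip_width: 0.0229
finger_force: 65.3
```

```bash
python3 -c "
from plan import *
avg(8,-1)"
```

```text
t 12.6 lean 13.79 T -0.476 sd 0.122 first/last -0.66 -0.3 My-b 0.648 F [ 4.42 -0.56 -7.46] v [-0.27 -1.69 37.76] 66.0
```

Call:
play_rows:
  motion:
    - [0.42,0,0.02,0,-0.11,0,-0.9]
    - [0.83,0,0.09,0,-0.22,0,-0.9]
    - [1.23,0,0.2,0,-0.33,0,-0.9]
    - [1.45,0,0.29,0,-0.39,0,-0.9]
    - [1.48,0,0.3,0,-0.4,0,-0.9]

```text
clock: 13.1
position: [0.5326, 0.1049, 0.142]
tool_rot: [3.142, 0.163, 1.765]
force: [0.2, 0.8, 7.5]
grip_width: 0.0229
finger_force: 66.9
```

```bash
python3 -c "
from plan import *
avg(8,-1)"
```

```text
t 13.5 lean -9.12 T -0.596 sd 0.115 first/last -0.7 -0.56 My-b 0.345 F [ 3.72 -0.1  -8.6 ] v [-0.6  -1.7  37.54] 67.0
```

Call:
play_rows:
  motion:
    - [0.08,0,0,0,-0.02,0,-0.9]
    - [0.14,0,0,0,-0.036,0,-0.9]
    - [0.18,0,0,0,-0.048,0,-0.9]
    - [0.21,0,0.01,0,-0.056,0,-0.9]
    - [0.23,0,0.01,0,-0.06,0,-0.9]

```text
clock: 14.0
position: [0.5323, 0.1066, 0.1415]
tool_rot: [3.141, 0.219, 1.763]
force: [-1.5, 3.2, 8.2]
grip_width: 0.0229
finger_force: 67.1
```

```bash
python3 -c "
from plan import *
avg(8,-1)"
```

```text
t 14.4 lean -12.53 T -0.131 sd 0.073 first/last -0.15 -0.1 My-b 0.371 F [ 1.99 -0.24 -8.6 ] v [-0.35 -1.71 37.51] 67.0
```

Call:
play_rows:
  motion:
    - [-0.08,0,0,0,0.02,0,-0.9]
    - [-0.14,0,0,0,0.036,0,-0.9]
    - [-0.18,0,0,0,0.048,0,-0.9]
    - [-0.21,0,0.01,0,0.056,0,-0.9]
    - [-0.23,0,0.01,0,0.06,0,-0.9]

```text
clock: 14.9
position: [0.5326, 0.1046, 0.142]
tool_rot: [3.141, 0.158, 1.763]
force: [-1.9, 6.3, 8.3]
grip_width: 0.0229
finger_force: 67.1
```

```bash
python3 -c "
from plan import *
avg(8,1)"
```

```text
t 15.3 lean -9.07 T -0.284 sd 0.072 first/last -0.23 -0.21 My-b 0.652 F [ 3.69 -0.7  -9.39] v [-0.44 -1.71 37.55] 67.0
```

Call:
play_rows:
  motion:
    - [0.15,0,0,0,-0.04,0,-0.9]
    - [0.3,0,0.01,0,-0.08,0,-0.9]
    - [0.46,0,0.03,0,-0.12,0,-0.9]
    - [0.61,0,0.05,0,-0.16,0,-0.9]
    - [0.75,0,0.08,0,-0.2,0,-0.9]

```text
clock: 15.8
position: [0.5314, 0.1113, 0.14]
tool_rot: [3.141, 0.361, 1.762]
force: [0.2, 1.4, 3.7]
grip_width: 0.0227
finger_force: 66.5
```

```bash
cat > s.py <<'E'
from plan import *
import sys
e=np.array([np.cos(.188),np.sin(.188),0]); s=observe(); R=Ro.from_euler('xyz',s['tool_rot']); zz=R.as_matrix()[:,2]
lean=np.arctan2(zz@np.cross(e,[0,0,-1.]),-zz[2]); v=R.inv().apply(C-s['position']); F=R.inv().apply(s['force']); M=R.inv().apply(s['moment'])
Mb=M[1]+1.07*np.sin(lean); T=Mb-(.217+v[2])*F[0]+v[0]*F[2]
r=dict(t=float(s['clock']),lean=float(np.degrees(lean)),off=float(sys.argv[1]),dir=int(sys.argv[2]),T=float(T),Mb=float(Mb),F=F.tolist(),v=(v*1e3).tolist())
open('mv.jsonl','a').write(json.dumps(r)+'\n'); print('t %.1f lean %.1f rot %.1f T %.3f Mb %.3f'%(r['t'],r['lean'],r['lean']+r['off'],T,Mb),'F',F.round(1),'v',(v*1e3).round(1))
E
python3 s.py -36.6 -1
```

```text
t 15.8 lean -20.7 rot -57.3 T 0.150 Mb 0.138 F [-0.   0.5 -3.9] v [-0.  -1.7 37.4]
```

Call:
play_rows:
  motion:
    - [0.15,0,0,0,-0.04,0,-0.9]
    - [0.3,0,0.01,0,-0.08,0,-0.9]
    - [0.46,0,0.03,0,-0.12,0,-0.9]
    - [0.61,0,0.05,0,-0.16,0,-0.9]
    - [0.75,0,0.08,0,-0.2,0,-0.9]

```text
clock: 16.3
position: [0.5301, 0.1179, 0.1365]
tool_rot: [3.141, 0.561, 1.762]
force: [0.9, 0.9, 4.1]
grip_width: 0.0228
finger_force: 66.5
```

```bash
python3 s.py -36.6 -1
```

```text
t 16.3 lean -32.1 rot -68.7 T 0.196 Mb -0.206 F [-1.6  1.  -3.8] v [-0.1 -1.7 37.3]
```

Call:
play_rows:
  motion:
    - [0.15,0,0,0,-0.04,0,-0.9]
    - [0.3,0,0.01,0,-0.08,0,-0.9]
    - [0.46,0,0.03,0,-0.12,0,-0.9]
    - [0.61,0,0.05,0,-0.16,0,-0.9]
    - [0.75,0,0.08,0,-0.2,0,-0.9]

```text
clock: 16.8
position: [0.529, 0.1236, 0.1317]
tool_rot: [-3.141, 0.761, 1.763]
force: [3.1, 1.7, 4.6]
grip_width: 0.0229
finger_force: 66.5
```

```bash
python3 s.py -36.6 -1
```

```text
t 16.8 lean -43.6 rot -80.2 T 0.212 Mb -0.411 F [-2.4  3.4 -4.1] v [-0.3 -1.7 37.1]
```

Call:
play_rows:
  motion:
    - [0.15,0,0,0,-0.04,0,-0.9]
    - [0.3,0,0.01,0,-0.08,0,-0.9]
    - [0.46,0,0.03,0,-0.12,0,-0.9]
    - [0.61,0,0.05,0,-0.16,0,-0.9]
    - [0.75,0,0.08,0,-0.2,0,-0.9]

```text
clock: 17.3
position: [0.528, 0.1283, 0.1259]
tool_rot: [3.141, 0.962, 1.763]
force: [6.5, 0.8, 2.0]
grip_width: 0.0232
finger_force: 65.9
```

```bash
python3 s.py -36.6 -1
```

```text
t 17.3 lean -55.1 rot -91.7 T 0.135 Mb -0.365 F [-2.   6.6 -0.8] v [-0.3 -1.7 37. ]
```

Call:
play_rows:
  motion:
    - [0,0,0,0,0,0,-0.1]
    - [0,0,0,0,0,0,-0.1]
    - [0,0,0,0,0,0,-0.1]
    - [0,0,0,0,0,0,-0.1]
    - [0,0,0,0,0,0,-0.1]

```text
clock: 17.8
position: [0.5277, 0.1281, 0.1262]
tool_rot: [3.141, 0.959, 1.762]
force: [0.3, 1.0, -1.0]
grip_width: 0.0386
finger_force: 0.0
```

Call:
play_rows:
  motion:
    - [-0.46,0,0.03,0,0.12,0,-0.1]
    - [-0.9,0,0.11,0,0.24,0,-0.1]
    - [-1.34,0,0.24,0,0.36,0,-0.1]
    - [-1.75,0,0.43,0,0.48,0,-0.1]
    - [-2.15,0,0.66,0,0.6,0,-0.1]

```text
clock: 18.3
position: [0.5314, 0.1111, 0.1409]
tool_rot: [3.139, 0.355, 1.763]
force: [-0.7, 0.9, -0.2]
grip_width: 0.0383
finger_force: 0.0
```

Call:
play_rows:
  motion:
    - [-0.46,0,0.03,0,0.12,0,-0.1]
    - [-0.9,0,0.11,0,0.24,0,-0.1]
    - [-1.34,0,0.24,0,0.36,0,-0.1]
    - [-1.75,0,0.43,0,0.48,0,-0.1]
    - [-2.15,0,0.66,0,0.6,0,-0.1]

```text
clock: 18.8
position: [0.5351, 0.0895, 0.1418]
tool_rot: [-3.141, -0.216, 1.763]
force: [0.0, 1.2, -1.1]
grip_width: 0.0386
finger_force: 0.0
```

Call:
play_rows:
  motion:
    - [-0.46,0,0.03,0,0.12,0,-0.1]
    - [-0.9,0,0.11,0,0.24,0,-0.1]
    - [-1.34,0,0.24,0,0.36,0,-0.1]
    - [-1.48,0,0.3,0,0.4,0,-0.1]
    - [-1.48,0,0.3,0,0.4,0,-0.1]

```text
clock: 19.3
position: [0.5372, 0.0739, 0.1336]
tool_rot: [-3.135, -0.612, 1.755]
force: [-0.7, 0.0, 0.2]
grip_width: 0.0384
finger_force: 0.0
```

```bash
python3 -c "
from plan import *
avg(6,0)
p,_=viewer.grab_frame('top');cv2.imwrite('pics/g2.png',cv2.resize(p[100:220,130:290,::-1],(800,600),interpolation=cv2.INTER_CUBIC))"
```

```text
t 19.6 lean 34.97 T -0.11 sd 0.144 first/last -0.16 -0.11 My-b 0.002 F [ 0.44  0.08 -0.13] v [ 0.74 -0.7  37.04] 0.0
```

View pics/g2.png

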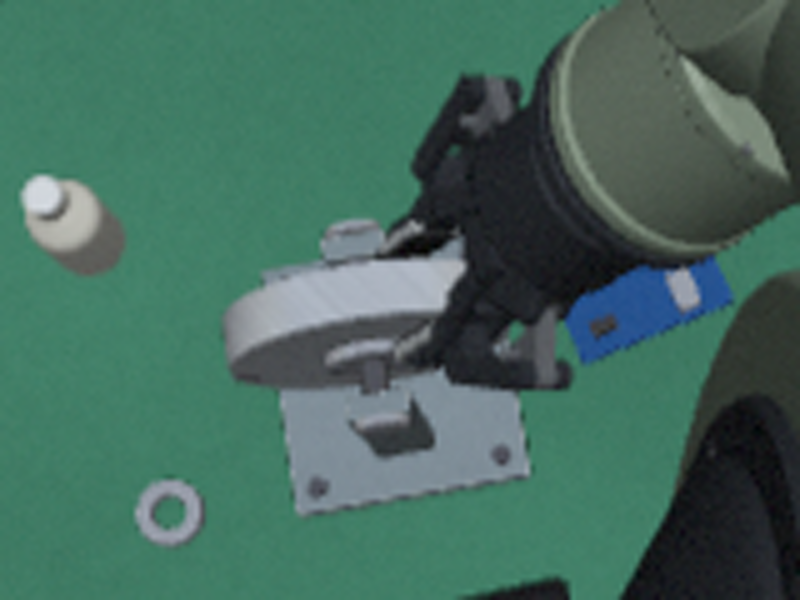

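Call:
play_rows:
  motion:
    - [0.07,0.1,-0.05,0,0,0,-0.1]
    - [0.07,0.1,-0.05,0,0,0,-0.9]
    - [0.07,0.1,-0.05,0,0,0,-0.9]
    - [0.07,0.1,-0.05,0,0,0,-0.9]
    - [0.07,0.1,-0.05,0,0,0,-0.9]

```text
clock: 20.15
position: [0.5379, 0.0768, 0.1358]
tool_rot: [-3.137, -0.612, 1.761]
force: [-3.1, -1.5, 6.8]
grip_width: 0.0232
finger_force: 59.9
```

```bash
python3 s.py -126.5 0
```

```text
t 20.1 lean 35.1 rot -91.4 T -0.113 Mb 0.699 F [ 3.2 -3.4 -6.1] v [ 0.2 -1.4 37.8]
```

Call:
play_rows:
  motion:
    - [0.15,0,0,0,-0.04,0,-0.9]
    - [0.3,0,0.01,0,-0.08,0,-0.9]
    - [0.46,0,0.03,0,-0.12,0,-0.9]
    - [0.61,0,0.05,0,-0.16,0,-0.9]
    - [0.75,0,0.08,0,-0.2,0,-0.9]

```text
clock: 20.65
position: [0.5368, 0.0828, 0.1392]
tool_rot: [-3.138, -0.41, 1.761]
force: [-1.7, -1.7, -1.4]
grip_width: 0.0232
finger_force: 59.2
```

```bash
python3 s.py -126.5 -1
```

```text
t 20.6 lean 23.5 rot -103.0 T 0.193 Mb -0.280 F [-1.9 -2.   0.8] v [ 0.8 -1.5 37.7]
```

Call:
play_rows:
  motion:
    - [0.15,0,0,0,-0.04,0,-0.9]
    - [0.3,0,0.01,0,-0.08,0,-0.9]
    - [0.46,0,0.03,0,-0.12,0,-0.9]
    - [0.61,0,0.05,0,-0.16,0,-0.9]
    - [0.75,0,0.08,0,-0.2,0,-0.9]

```text
clock: 21.15
position: [0.5354, 0.0898, 0.1415]
tool_rot: [-3.138, -0.209, 1.762]
force: [-1.6, -3.4, -2.4]
grip_width: 0.0231
finger_force: 59.2
```

```bash
python3 s.py -126.5 -1
```

```text
t 21.1 lean 12.0 rot -114.5 T 0.353 Mb -0.537 F [-3.5 -2.2  1.7] v [ 0.9 -1.5 37.5]
```

Call:
play_rows:
  motion:
    - [0.15,0,0,0,-0.04,0,-0.9]
    - [0.3,0,0.01,0,-0.08,0,-0.9]
    - [0.46,0,0.03,0,-0.12,0,-0.9]
    - [0.61,0,0.05,0,-0.16,0,-0.9]
    - [0.75,0,0.08,0,-0.2,0,-0.9]

```text
clock: 21.65
position: [0.534, 0.0971, 0.1423]
tool_rot: [-3.138, -0.009, 1.762]
force: [-1.0, -4.3, -1.3]
grip_width: 0.0233
finger_force: 59.2
```

```bash
python3 s.py -126.5 -1
```

```text
t 21.6 lean 0.5 rot -126.0 T 0.297 Mb -0.728 F [-4.  -1.8  1.3] v [ 0.9 -1.5 37.4]
```

Call:
play_rows:
  motion:
    - [0.15,0,0,0,-0.04,0,-0.9]
    - [0.3,0,0.01,0,-0.08,0,-0.9]
    - [0.46,0,0.03,0,-0.12,0,-0.9]
    - [0.61,0,0.05,0,-0.16,0,-0.9]
    - [0.75,0,0.08,0,-0.2,0,-0.9]

```text
clock: 22.15
position: [0.5326, 0.1044, 0.1417]
tool_rot: [-3.138, 0.191, 1.763]
force: [-0.6, -5.4, -1.9]
grip_width: 0.023
finger_force: 59.3
```

```bash
python3 s.py -126.5 -1
```

```text
t 22.1 lean -10.9 rot -137.4 T 0.341 Mb -0.862 F [-4.7 -1.7  2.8] v [ 0.9 -1.5 37.2]
```

Call:
play_rows:
  motion:
    - [0.15,0,0,0,-0.04,0,-0.9]
    - [0.3,0,0.01,0,-0.08,0,-0.9]
    - [0.46,0,0.03,0,-0.12,0,-0.9]
    - [0.61,0,0.05,0,-0.16,0,-0.9]
    - [0.75,0,0.08,0,-0.2,0,-0.9]

```text
clock: 22.65
position: [0.5313, 0.1114, 0.1396]
tool_rot: [-3.138, 0.391, 1.763]
force: [1.0, -5.0, -1.6]
grip_width: 0.0228
finger_force: 59.3
```

```bash
python3 s.py -126.5 -1
```

```text
t 22.6 lean -22.4 rot -148.9 T 0.023 Mb -1.013 F [-4.1  0.   3.4] v [ 0.9 -1.5 37. ]
```

Call:
play_rows:
  motion:
    - [0.15,0,0,0,-0.04,0,-0.9]
    - [0.3,0,0.01,0,-0.08,0,-0.9]
    - [0.46,0,0.03,0,-0.12,0,-0.9]
    - [0.61,0,0.05,0,-0.16,0,-0.9]
    - [0.75,0,0.08,0,-0.2,0,-0.9]

```text
clock: 23.15
position: [0.53, 0.1179, 0.1361]
tool_rot: [-3.138, 0.591, 1.764]
force: [1.4, -6.3, 0.5]
grip_width: 0.0229
finger_force: 59.4
```

```bash
python3 s.py -126.5 -1
```

```text
t 23.1 lean -33.9 rot -160.4 T 0.191 Mb -1.251 F [-5.7  0.2  3.2] v [ 0.8 -1.5 36.9]
```

Call:
play_rows:
  motion:
    - [0.15,0,0,0,-0.04,0,-0.9]
    - [0.3,0,0.01,0,-0.08,0,-0.9]
    - [0.46,0,0.03,0,-0.12,0,-0.9]
    - [0.61,0,0.05,0,-0.16,0,-0.9]
    - [0.75,0,0.08,0,-0.2,0,-0.9]

```text
clock: 23.65
position: [0.5289, 0.1235, 0.1313]
tool_rot: [-3.137, 0.792, 1.765]
force: [2.9, -7.3, 2.6]
grip_width: 0.023
finger_force: 59.3
```

```bash
python3 s.py -126.5 -1
```

```text
t 23.6 lean -45.4 rot -171.9 T 0.361 Mb -1.481 F [-7.2  1.4  3.7] v [ 0.7 -1.5 36.8]
```

Call:
play_rows:
  motion:
    - [0.15,0,0,0,-0.04,0,-0.9]
    - [0.3,0,0.01,0,-0.08,0,-0.9]
    - [0.46,0,0.03,0,-0.12,0,-0.9]
    - [0.61,0,0.05,0,-0.16,0,-0.9]
    - [0.75,0,0.08,0,-0.2,0,-0.9]

```text
clock: 24.15
position: [0.5281, 0.1281, 0.1255]
tool_rot: [-3.136, 0.992, 1.766]
force: [3.3, -7.3, 4.4]
grip_width: 0.0232
finger_force: 59.1
```

```bash
python3 s.py -126.5 -1
```

```text
t 24.1 lean -56.8 rot -183.3 T 0.466 Mb -1.558 F [-8.   1.8  4.1] v [ 0.6 -1.6 36.7]
```

Call:
play_rows:
  motion:
    - [-0.15,0,0,0,0.04,0,-0.9]
    - [-0.3,0,0.01,0,0.08,0,-0.9]
    - [-0.46,0,0.03,0,0.12,0,-0.9]
    - [-0.61,0,0.05,0,0.16,0,-0.9]
    - [-0.75,0,0.08,0,0.2,0,-0.9]

```text
clock: 24.65
position: [0.5288, 0.1245, 0.1305]
tool_rot: [-3.137, 0.784, 1.766]
force: [4.0, -2.6, -16.4]
grip_width: 0.0226
finger_force: 61.4
```

```bash
python3 s.py -126.5 1
```

```text
t 24.6 lean -44.9 rot -171.4 T -0.059 Mb 2.287 F [ 9.2  3.5 14. ] v [-0.9 -1.6 36.9]
```

Call:
play_rows:
  motion:
    - [-0.15,0,0,0,0.04,0,-0.9]
    - [-0.3,0,0.01,0,0.08,0,-0.9]
    - [-0.46,0,0.03,0,0.12,0,-0.9]
    - [-0.61,0,0.05,0,0.16,0,-0.9]
    - [-0.75,0,0.08,0,0.2,0,-0.9]

```text
clock: 25.15
position: [0.5299, 0.1189, 0.1355]
tool_rot: [-3.138, 0.585, 1.766]
force: [0.8, 4.7, -17.2]
grip_width: 0.023
finger_force: 61.8
```

```bash
python3 s.py -126.5 1
```

```text
t 25.1 lean -33.5 rot -160.0 T -0.111 Mb 3.256 F [13.2  1.8 11.9] v [-0.6 -1.6 37. ]
```

Call:
play_rows:
  motion:
    - [-0.15,0,0,0,0.04,0,-0.9]
    - [-0.3,0,0.01,0,0.08,0,-0.9]
    - [-0.46,0,0.03,0,0.12,0,-0.9]
    - [-0.61,0,0.05,0,0.16,0,-0.9]
    - [-0.75,0,0.08,0,0.2,0,-0.9]

```text
clock: 25.65
position: [0.5311, 0.1126, 0.1392]
tool_rot: [-3.138, 0.385, 1.765]
force: [-0.1, 9.2, -17.2]
grip_width: 0.0232
finger_force: 61.8
```

```bash
python3 s.py -126.5 1
```

```text
t 25.6 lean -22.0 rot -148.5 T -0.510 Mb 3.255 F [14.8  1.7 12.5] v [-0.6 -1.6 37.2]
```

Call:
play_rows:
  motion:
    - [-0.15,0,0,0,0.04,0,-0.9]
    - [-0.3,0,0.01,0,0.08,0,-0.9]
    - [-0.46,0,0.03,0,0.12,0,-0.9]
    - [-0.61,0,0.05,0,0.16,0,-0.9]
    - [-0.75,0,0.08,0,0.2,0,-0.9]

```text
clock: 26.15
position: [0.5324, 0.1057, 0.1416]
tool_rot: [-3.139, 0.185, 1.765]
force: [-1.4, 10.1, -13.4]
grip_width: 0.0227
finger_force: 61.8
```

```bash
python3 s.py -126.5 1
```

```text
t 26.1 lean -10.6 rot -137.1 T 0.095 Mb 3.274 F [12.5  0.6 11.2] v [-0.6 -1.6 37.3]
```

Call:
play_rows:
  motion:
    - [-0.15,0,0,0,0.04,0,-0.9]
    - [-0.3,0,0.01,0,0.08,0,-0.9]
    - [-0.46,0,0.03,0,0.12,0,-0.9]
    - [-0.61,0,0.05,0,0.16,0,-0.9]
    - [-0.75,0,0.08,0,0.2,0,-0.9]

```text
clock: 26.65
position: [0.5338, 0.0985, 0.1425]
tool_rot: [-3.139, -0.015, 1.765]
force: [-1.4, 13.0, -9.7]
grip_width: 0.0231
finger_force: 62.0
```

```bash
python3 s.py -126.5 1
```

```text
t 26.6 lean 0.9 rot -125.6 T -0.145 Mb 3.135 F [12.9  1.2  9.9] v [-0.7 -1.6 37.5]
```

Call:
play_rows:
  motion:
    - [-0.15,0,0,0,0.04,0,-0.9]
    - [-0.3,0,0.01,0,0.08,0,-0.9]
    - [-0.46,0,0.03,0,0.12,0,-0.9]
    - [-0.61,0,0.05,0,0.16,0,-0.9]
    - [-0.75,0,0.08,0,0.2,0,-0.9]

```text
clock: 27.15
position: [0.5352, 0.0912, 0.142]
tool_rot: [-3.139, -0.215, 1.764]
force: [-2.0, 14.2, -5.2]
grip_width: 0.0231
finger_force: 62.3
```

```bash
python3 s.py -126.5 1
```

```text
t 27.1 lean 12.3 rot -114.2 T -0.206 Mb 3.091 F [12.9  0.8  8.1] v [-0.8 -1.5 37.7]
```

Call:
play_rows:
  motion:
    - [-0.15,0,0,0,0.04,0,-0.9]
    - [-0.3,0,0.01,0,0.08,0,-0.9]
    - [-0.46,0,0.03,0,0.12,0,-0.9]
    - [-0.61,0,0.05,0,0.16,0,-0.9]
    - [-0.75,0,0.08,0,0.2,0,-0.9]

```text
clock: 27.65
position: [0.5365, 0.0841, 0.1399]
tool_rot: [-3.139, -0.415, 1.764]
force: [-1.7, 14.6, -0.0]
grip_width: 0.0232
finger_force: 62.5
```

```bash
python3 s.py -126.5 1
```

```text
t 27.6 lean 23.8 rot -102.7 T -0.436 Mb 2.982 F [13.4  1.2  5.9] v [-0.9 -1.5 37.8]
```

Call:
play_rows:
  motion:
    - [-0.15,0,0,0,0.04,0,-0.9]
    - [-0.3,0,0.01,0,0.08,0,-0.9]
    - [-0.46,0,0.03,0,0.12,0,-0.9]
    - [-0.61,0,0.05,0,0.16,0,-0.9]
    - [-0.75,0,0.08,0,0.2,0,-0.9]

```text
clock: 28.15
position: [0.5378, 0.0776, 0.1365]
tool_rot: [-3.139, -0.616, 1.764]
force: [-1.8, 14.2, 4.0]
grip_width: 0.0227
finger_force: 62.7
```

```bash
python3 s.py -126.5 1
```

```text
t 28.1 lean 35.3 rot -91.2 T -0.429 Mb 3.123 F [13.9  1.   5. ] v [-1.  -1.5 37.9]
```

```bash
cat > fit.py <<'E'
import json,numpy as np
from scipy.optimize import least_squares
D=[]
for i,l in enumerate(open('log.jsonl')):
    l=json.loads(l)
    if i<8: D.append([l['lean']+54.9,1 if i<4 else -1,l['M'][1]+1.07*np.sin(np.radians(l['lean'])),*l['F'],*l['v'],l['lean'],l['t']])
for l in open('mv.jsonl'):
    l=json.loads(l)
    if l['dir']!=0: D.append([l['lean']+l['off'],l['dir'],l['Mb'],*l['F'],*l['v'],l['lean'],l['t']])
D=np.array(D); rot=np.radians(D[:,0]); dr=D[:,1]
Tm=lambda d,dx:D[:,2]-(d+D[:,8]/1e3)*D[:,3]+(D[:,6]/1e3+dx)*D[:,5]
def res(p):
    d,dx,a,b,c,g=p
    r=(Tm(d,dx)-(-g*dr+a*np.sin(rot)+b*np.cos(rot)+c))/.18
    return np.r_[r,(d-.217)/.02,dx/.0015,(np.hypot(a,b)-.205)/.025,c/.04,(g-.28)/.01]
best=min((least_squares(res,[.217,0,.2*np.cos(h),.2*np.sin(h),0,.28]) for h in np.arange(0,6.28,.7)),key=lambda s:s.cost)
cov=np.linalg.inv(best.jac.T@best.jac); print('p',best.x.round(4),'sd',np.sqrt(np.diag(cov)).round(3),'cost',best.cost,len(D))
a,b=best.x[2:4]; A=np.hypot(a,b); top=np.degrees(np.arctan2(-b,a)) # P=A sin(rot-top), rising zero at top
J=np.array([b,-a])/A**2; print('A',A.round(3),'top at rot',top.round(1),'bottom',round((top+180)%360-360,1),'sd',np.degrees(np.sqrt(J@cov[2:4,2:4]@J)).round(1))
r=res(best.x)[:len(D)]*.18
if __name__=='__main__':
    for x,rr in zip(D,r): print(int(x[0]),int(x[1]),round(rr,2),end=' | ')
E
python3 fit.py
```

```text
p [ 2.202e-01  1.000e-04  1.274e-01 -1.535e-01  1.700e-03  2.801e-01] sd [0.004 0.001 0.037 0.033 0.028 0.01 ] cost 8.0343691163809 28
A 0.2 top at rot 50.3 bottom -129.7 sd 12.7
23 1 -0.05 | 46 1 -0.1 | 68 1 -0.05 | 91 1 0.14 | 68 -1 -0.13 | 45 -1 0.17 | 22 -1 0.07 | 0 -1 -0.07 | -57 -1 0.06 | -68 -1 0.09 | -80 -1 0.09 | -91 -1 -0.02 | -103 -1 0.01 | -114 -1 0.13 | -125 -1 0.04 | -137 -1 0.05 | -148 -1 -0.31 | -160 -1 -0.17 | -171 -1 -0.03 | -183 -1 0.05 | -171 1 0.06 | -159 1 0.03 | -148 1 -0.34 | -137 1 0.31 | -125 1 0.11 | -114 1 0.09 | -102 1 -0.11 | -91 1 -0.07 |
```

Call:
play_rows:
  motion:
    - [0.15,0,0,0,-0.04,0,-0.9]
    - [0.3,0,0.01,0,-0.08,0,-0.9]
    - [0.46,0,0.03,0,-0.12,0,-0.9]
    - [0.61,0,0.05,0,-0.16,0,-0.9]
    - [0.75,0,0.08,0,-0.2,0,-0.9]

```text
clock: 28.65
position: [0.5369, 0.0819, 0.139]
tool_rot: [-3.139, -0.409, 1.761]
force: [2.3, 4.3, -9.2]
grip_width: 0.0232
finger_force: 61.9
```

```bash
python3 s.py -126.5 -1
```

```text
t 28.6 lean 23.4 rot -103.1 T -0.023 Mb -0.101 F [-0.2  3.1 10. ] v [ 1.8 -1.5 37.9]
```

Call:
play_rows:
  motion:
    - [0.15,0,0,0,-0.04,0,-0.9]
    - [0.3,0,0.01,0,-0.08,0,-0.9]
    - [0.46,0,0.03,0,-0.12,0,-0.9]
    - [0.61,0,0.05,0,-0.16,0,-0.9]
    - [0.75,0,0.08,0,-0.2,0,-0.9]

```text
clock: 29.15
position: [0.5356, 0.0888, 0.1415]
tool_rot: [-3.139, -0.209, 1.762]
force: [1.3, 1.9, -6.5]
grip_width: 0.0229
finger_force: 62.3
```

```bash
python3 s.py -126.5 -1
```

```text
t 29.1 lean 12.0 rot -114.5 T 0.029 Mb 0.075 F [0.2 1.7 6.6] v [ 1.9 -1.5 37.7]
```

Call:
play_rows:
  motion:
    - [0.15,0,0,0,-0.04,0,-0.9]
    - [0.3,0,0.01,0,-0.08,0,-0.9]
    - [0.46,0,0.03,0,-0.12,0,-0.9]
    - [0.61,0,0.05,0,-0.16,0,-0.9]
    - [0.75,0,0.08,0,-0.2,0,-0.9]

```text
clock: 29.65
position: [0.5342, 0.0961, 0.1425]
tool_rot: [-3.139, -0.009, 1.762]
force: [0.1, -0.4, -2.8]
grip_width: 0.0231
finger_force: 62.7
```

```bash
python3 s.py -126.5 -1
```

```text
t 29.6 lean 0.5 rot -126.0 T 0.352 Mb 0.224 F [-0.5  0.   2.8] v [ 1.9 -1.5 37.5]
```

Call:
play_rows:
  motion:
    - [0.15,0,0,0,-0.04,0,-0.9]
    - [0.3,0,0.01,0,-0.08,0,-0.9]
    - [0.46,0,0.03,0,-0.12,0,-0.9]
    - [0.61,0,0.05,0,-0.16,0,-0.9]
    - [0.75,0,0.08,0,-0.2,0,-0.9]

```text
clock: 30.15
position: [0.5328, 0.1034, 0.142]
tool_rot: [-3.139, 0.191, 1.762]
force: [-1.1, -1.8, 0.9]
grip_width: 0.0233
finger_force: 63.3
```

```bash
python3 s.py -126.5 -1
```

```text
t 30.1 lean -10.9 rot -137.4 T 0.497 Mb 0.063 F [-1.7 -1.4 -0.6] v [ 1.9 -1.5 37.3]
```

Call:
play_rows:
  motion:
    - [0.15,0,0,0,-0.04,0,-0.9]
    - [0.3,0,0.01,0,-0.08,0,-0.9]
    - [0.46,0,0.03,0,-0.12,0,-0.9]
    - [0.61,0,0.05,0,-0.16,0,-0.9]
    - [0.75,0,0.08,0,-0.2,0,-0.9]

```text
clock: 30.65
position: [0.5315, 0.1105, 0.1401]
tool_rot: [-3.139, 0.391, 1.762]
force: [-3.5, -0.8, 6.7]
grip_width: 0.0231
finger_force: 63.9
```

```bash
python3 s.py -126.5 -1
```

```text
t 30.6 lean -22.4 rot -148.9 T 0.403 Mb -0.271 F [-2.7 -3.6 -6.1] v [ 1.9 -1.5 37.2]
```

Call:
play_rows:
  motion:
    - [0.15,0,0,0,-0.04,0,-0.9]
    - [0.3,0,0.01,0,-0.08,0,-0.9]
    - [0.46,0,0.03,0,-0.12,0,-0.9]
    - [0.61,0,0.05,0,-0.16,0,-0.9]
    - [0.75,0,0.08,0,-0.2,0,-0.9]

```text
clock: 31.15
position: [0.5302, 0.1171, 0.1367]
tool_rot: [-3.138, 0.591, 1.763]
force: [-3.9, 1.2, 9.4]
grip_width: 0.0228
finger_force: 64.5
```

```bash
python3 s.py -126.5 -1
```

```text
t 31.1 lean -33.9 rot -160.4 T 0.088 Mb -0.820 F [-3.6 -3.6 -8.8] v [ 1.8 -1.5 37. ]
```

Call:
play_rows:
  motion:
    - [0.15,0,0,0,-0.04,0,-0.9]
    - [0.3,0,0.01,0,-0.08,0,-0.9]
    - [0.46,0,0.03,0,-0.12,0,-0.9]
    - [0.61,0,0.05,0,-0.16,0,-0.9]
    - [0.75,0,0.08,0,-0.2,0,-0.9]

```text
clock: 31.65
position: [0.5291, 0.123, 0.1321]
tool_rot: [-3.138, 0.791, 1.764]
force: [-6.0, 2.7, 12.0]
grip_width: 0.0229
finger_force: 64.6
```

```bash
python3 s.py -126.5 -1
```

```text
t 31.6 lean -45.3 rot -171.8 T 0.235 Mb -1.237 F [ -5.9  -5.4 -11.1] v [ 1.6 -1.6 36.9]
```

Call:
play_rows:
  motion:
    - [0.15,0,0,0,-0.04,0,-0.9]
    - [0.3,0,0.01,0,-0.08,0,-0.9]
    - [0.46,0,0.03,0,-0.12,0,-0.9]
    - [0.61,0,0.05,0,-0.16,0,-0.9]
    - [0.75,0,0.08,0,-0.2,0,-0.9]

```text
clock: 32.15
position: [0.5282, 0.1278, 0.1263]
tool_rot: [-3.137, 0.991, 1.765]
force: [-5.9, 3.9, 11.9]
grip_width: 0.0234
finger_force: 64.5
```

```bash
python3 s.py -126.5 -1
```

```text
t 32.1 lean -56.8 rot -183.3 T 0.251 Mb -1.577 F [ -7.3  -5.1 -10.6] v [ 1.4 -1.6 36.8]
```

Call:
play_rows:
  motion:
    - [-0.15,0,0,0,0.04,0,-0.9]
    - [-0.3,0,0.01,0,0.08,0,-0.9]
    - [-0.46,0,0.03,0,0.12,0,-0.9]
    - [-0.61,0,0.05,0,0.16,0,-0.9]
    - [-0.75,0,0.08,0,0.2,0,-0.9]

```text
clock: 32.65
position: [0.5289, 0.124, 0.131]
tool_rot: [-3.137, 0.786, 1.766]
force: [-4.4, 5.2, 0.8]
grip_width: 0.023
finger_force: 64.0
```

```bash
python3 s.py -126.5 1
```

```text
t 32.6 lean -45.0 rot -171.5 T -0.110 Mb 0.819 F [ 3.7 -3.3 -4.8] v [-0.1 -1.6 36.9]
```

Call:
play_rows:
  motion:
    - [-0.15,0,0,0,0.04,0,-0.9]
    - [-0.3,0,0.01,0,0.08,0,-0.9]
    - [-0.46,0,0.03,0,0.12,0,-0.9]
    - [-0.61,0,0.05,0,0.16,0,-0.9]
    - [-0.75,0,0.08,0,0.2,0,-0.9]

```text
clock: 33.15
position: [0.53, 0.1184, 0.1359]
tool_rot: [-3.138, 0.586, 1.765]
force: [-4.8, 6.4, 2.0]
grip_width: 0.0229
finger_force: 64.2
```

```bash
python3 s.py -126.5 1
```

```text
t 33.1 lean -33.6 rot -160.1 T -0.129 Mb 1.117 F [ 4.9 -3.5 -5.7] v [ 0.  -1.6 37. ]
```

Call:
play_rows:
  motion:
    - [-0.15,0,0,0,0.04,0,-0.9]
    - [-0.3,0,0.01,0,0.08,0,-0.9]
    - [-0.46,0,0.03,0,0.12,0,-0.9]
    - [-0.61,0,0.05,0,0.16,0,-0.9]
    - [-0.75,0,0.08,0,0.2,0,-0.9]

```text
clock: 33.65
position: [0.5312, 0.1119, 0.1395]
tool_rot: [-3.138, 0.386, 1.765]
force: [-4.4, 7.0, 2.1]
grip_width: 0.023
finger_force: 64.1
```

```bash
python3 s.py -126.5 1
```

```text
t 33.6 lean -22.1 rot -148.6 T -0.169 Mb 1.459 F [ 6.4 -3.  -4.9] v [ 0.1 -1.6 37.2]
```

Call:
play_rows:
  motion:
    - [-0.15,0,0,0,0.04,0,-0.9]
    - [-0.3,0,0.01,0,0.08,0,-0.9]
    - [-0.46,0,0.03,0,0.12,0,-0.9]
    - [-0.61,0,0.05,0,0.16,0,-0.9]
    - [-0.75,0,0.08,0,0.2,0,-0.9]

```text
clock: 34.15
position: [0.5326, 0.1049, 0.1417]
tool_rot: [-3.139, 0.186, 1.764]
force: [-5.1, 9.0, 2.5]
grip_width: 0.0229
finger_force: 64.0
```

```bash
python3 s.py -126.5 1; python3 fit.py
```

```text
t 34.1 lean -10.6 rot -137.1 T -0.416 Mb 1.919 F [ 9.2 -3.3 -4.3] v [ 0.2 -1.6 37.3]
p [ 2.214e-01 -1.000e-04  1.412e-01 -1.387e-01 -6.200e-03  2.798e-01] sd [0.004 0.001 0.032 0.032 0.027 0.01 ] cost 12.475749469189214 40
A 0.198 top at rot 44.5 bottom -135.5 sd 11.2
23 1 -0.07 | 46 1 -0.12 | 68 1 -0.06 | 91 1 0.13 | 68 -1 -0.13 | 45 -1 0.17 | 22 -1 0.06 | 0 -1 -0.07 | -57 -1 0.07 | -68 -1 0.11 | -80 -1 0.11 | -91 -1 0.01 | -103 -1 0.03 | -114 -1 0.17 | -125 -1 0.07 | -137 -1 0.08 | -148 -1 -0.28 | -160 -1 -0.14 | -171 -1 0.0 | -183 -1 0.08 | -171 1 0.07 | -159 1 0.03 | -148 1 -0.33 | -137 1 0.32 | -125 1 0.12 | -114 1 0.09 | -102 1 -0.1 | -91 1 -0.07 | -103 -1 -0.19 | -114 -1 -0.17 | -125 -1 0.11 | -137 -1 0.22 | -148 -1 0.1 | -160 -1 -0.25 | -171 -1 -0.13 | -183 -1 -0.14 | -171 1 0.04 | -160 1 0.05 | -148 1 0.04 | -137 1 -0.18 |
```

Call:
play_rows:
  motion:
    - [0,0,0,0,0,0,-0.9]
    - [0,0,0,0,0,0,-0.1]
    - [0,0,0,0,0,0,-0.1]
    - [0,0,0,0,0,0,-0.1]
    - [0,0,0,0,0,0,-0.1]

```text
clock: 34.65
position: [0.5327, 0.1044, 0.1405]
tool_rot: [-3.138, 0.189, 1.764]
force: [0.2, -0.5, -1.1]
grip_width: 0.0385
finger_force: 0.0
```

```bash
python3 -c "
from plan import *
avg(40,0)"
```

```text
t 36.65 lean -10.8 T 0.029 sd 0.116 first/last -0.1 0.1 My-b -0.005 F [-0.14  0.02 -0.23] v [ 0.33 -1.64 36.01] 0.0
```

Call:
play_rows:
  motion:
    - [0,0,0,0,0,0,-0.9]
    - [0,0,0,0,0,0,-0.9]
    - [0,0,0,0,0,0,-0.9]
    - [0,0,0,0,0,0,-0.9]
    - [0,0,0,0,0,0,-0.9]

```text
clock: 37.15
position: [0.5326, 0.1046, 0.1406]
tool_rot: [-3.138, 0.188, 1.764]
force: [-2.3, 0.2, 4.0]
grip_width: 0.0232
finger_force: 59.1
```

```bash
python3 s.py -126.5 0
```

```text
t 37.1 lean -10.8 rot -137.3 T -0.033 Mb -0.065 F [-0.1 -2.2 -4.1] v [ 0.3 -1.5 36.2]
```

Call:
play_rows:
  motion:
    - [-0.15,0,0,0,0.04,0,-0.9]
    - [-0.3,0,0.01,0,0.08,0,-0.9]
    - [-0.46,0,0.03,0,0.12,0,-0.9]
    - [-0.61,0,0.05,0,0.16,0,-0.9]
    - [-0.75,0,0.08,0,0.2,0,-0.9]

```text
clock: 37.65
position: [0.5339, 0.0982, 0.1413]
tool_rot: [-3.138, -0.014, 1.764]
force: [-4.2, 5.4, 2.4]
grip_width: 0.0231
finger_force: 59.3
```

```bash
python3 s.py -126.5 1
```

```text
t 37.6 lean 0.8 rot -125.7 T -0.405 Mb 1.141 F [ 6.1 -3.1 -2.3] v [-0.4 -1.5 36.3]
```

Call:
play_rows:
  motion:
    - [-0.15,0,0,0,0.04,0,-0.9]
    - [-0.3,0,0.01,0,0.08,0,-0.9]
    - [-0.46,0,0.03,0,0.12,0,-0.9]
    - [-0.61,0,0.05,0,0.16,0,-0.9]
    - [-0.75,0,0.08,0,0.2,0,-0.9]

```text
clock: 38.15
position: [0.5352, 0.091, 0.1407]
tool_rot: [-3.138, -0.215, 1.763]
force: [-6.5, 5.4, 5.9]
grip_width: 0.0232
finger_force: 59.7
```

```bash
python3 s.py -126.5 1
```

```text
t 38.1 lean 12.3 rot -114.2 T -0.242 Mb 1.698 F [ 7.7 -5.3 -4.4] v [-0.4 -1.5 36.5]
```

Call:
play_rows:
  motion:
    - [-0.15,0,0,0,0.04,0,-0.9]
    - [-0.3,0,0.01,0,0.08,0,-0.9]
    - [-0.46,0,0.03,0,0.12,0,-0.9]
    - [-0.61,0,0.05,0,0.16,0,-0.9]
    - [-0.75,0,0.08,0,0.2,0,-0.9]

```text
clock: 38.65
position: [0.5365, 0.0842, 0.1386]
tool_rot: [-3.138, -0.415, 1.763]
force: [-5.9, 6.6, 9.5]
grip_width: 0.0228
finger_force: 59.9
```

```bash
python3 s.py -126.5 1
```

```text
t 38.6 lean 23.8 rot -102.7 T -0.501 Mb 2.222 F [10.7 -4.5 -5.6] v [-0.4 -1.5 36.6]
```

Call:
play_rows:
  motion:
    - [0.15,0,0,0,-0.04,0,-0.9]
    - [0.3,0,0.01,0,-0.08,0,-0.9]
    - [0.46,0,0.03,0,-0.12,0,-0.9]
    - [0.61,0,0.05,0,-0.16,0,-0.9]
    - [0.75,0,0.08,0,-0.2,0,-0.9]

```text
clock: 39.15
position: [0.5356, 0.0889, 0.1402]
tool_rot: [-3.138, -0.209, 1.761]
force: [-2.9, -6.4, 0.3]
grip_width: 0.023
finger_force: 60.0
```

```bash
python3 s.py -126.5 -1
```

```text
t 39.1 lean 12.0 rot -114.5 T 0.279 Mb -1.133 F [-5.6 -4.1 -1.4] v [ 2.1 -1.5 36.4]
```

Call:
play_rows:
  motion:
    - [0.15,0,0,0,-0.04,0,-0.9]
    - [0.3,0,0.01,0,-0.08,0,-0.9]
    - [0.46,0,0.03,0,-0.12,0,-0.9]
    - [0.61,0,0.05,0,-0.16,0,-0.9]
    - [0.75,0,0.08,0,-0.2,0,-0.9]

```text
clock: 39.65
position: [0.5342, 0.0959, 0.1413]
tool_rot: [-3.138, -0.009, 1.761]
force: [-2.3, -7.0, 3.8]
grip_width: 0.0231
finger_force: 60.3
```

```bash
python3 s.py -126.5 -1
```

```text
t 39.6 lean 0.5 rot -126.0 T 0.061 Mb -1.551 F [-6.4 -3.6 -3.8] v [ 2.1 -1.5 36.3]
```

Call:
play_rows:
  motion:
    - [0.15,0,0,0,-0.04,0,-0.9]
    - [0.3,0,0.01,0,-0.08,0,-0.9]
    - [0.46,0,0.03,0,-0.12,0,-0.9]
    - [0.61,0,0.05,0,-0.16,0,-0.9]
    - [0.75,0,0.08,0,-0.2,0,-0.9]

```text
clock: 40.15
position: [0.5329, 0.1031, 0.1408]
tool_rot: [-3.138, 0.192, 1.762]
force: [-1.9, -8.8, 8.2]
grip_width: 0.0229
finger_force: 60.5
```

```bash
python3 s.py -126.5 -1
```

```text
t 40.1 lean -11.0 rot -137.5 T 0.357 Mb -2.082 F [-9.7 -3.6 -6.4] v [ 2.  -1.5 36.1]
```

Call:
play_rows:
  motion:
    - [0.15,0,0,0,-0.04,0,-0.9]
    - [0.3,0,0.01,0,-0.08,0,-0.9]
    - [0.46,0,0.03,0,-0.12,0,-0.9]
    - [0.61,0,0.05,0,-0.16,0,-0.9]
    - [0.75,0,0.08,0,-0.2,0,-0.9]

```text
clock: 40.65
position: [0.5315, 0.1101, 0.139]
tool_rot: [-3.138, 0.392, 1.762]
force: [-1.4, -8.1, 10.8]
grip_width: 0.0228
finger_force: 60.7
```

```bash
python3 s.py -126.5 -1
```

```text
t 40.6 lean -22.5 rot -149.0 T 0.193 Mb -2.627 F [-11.2  -2.9  -7.1] v [ 1.9 -1.5 36. ]
```

Call:
play_rows:
  motion:
    - [0.15,0,0,0,-0.04,0,-0.9]
    - [0.3,0,0.01,0,-0.08,0,-0.9]
    - [0.46,0,0.03,0,-0.12,0,-0.9]
    - [0.61,0,0.05,0,-0.16,0,-0.9]
    - [0.75,0,0.08,0,-0.2,0,-0.9]

```text
clock: 41.15
position: [0.5302, 0.1167, 0.1356]
tool_rot: [-3.138, 0.593, 1.764]
force: [-1.2, -6.4, 13.0]
grip_width: 0.0231
finger_force: 60.7
```

```bash
python3 s.py -126.5 -1
```

```text
t 41.1 lean -34.0 rot -160.5 T 0.255 Mb -2.836 F [-12.3  -2.4  -7.4] v [ 1.5 -1.5 35.8]
```

Call:
play_rows:
  motion:
    - [-0.15,0,0,0,0.04,0,-0.9]
    - [-0.3,0,0.01,0,0.08,0,-0.9]
    - [-0.46,0,0.03,0,0.12,0,-0.9]
    - [-0.61,0,0.05,0,0.16,0,-0.9]
    - [-0.75,0,0.08,0,0.2,0,-0.9]

```text
clock: 41.65
position: [0.5311, 0.1125, 0.1379]
tool_rot: [-3.138, 0.386, 1.765]
force: [-3.4, 3.4, -0.9]
grip_width: 0.0229
finger_force: 60.5
```

```bash
python3 s.py -126.5 1
```

```text
t 41.6 lean -22.1 rot -148.6 T -0.192 Mb 0.827 F [ 4.  -2.7 -0.6] v [-1.  -1.6 35.9]
```

Call:
play_rows:
  motion:
    - [-0.15,0,0,0,0.04,0,-0.9]
    - [-0.3,0,0.01,0,0.08,0,-0.9]
    - [-0.46,0,0.03,0,0.12,0,-0.9]
    - [-0.61,0,0.05,0,0.16,0,-0.9]
    - [-0.75,0,0.08,0,0.2,0,-0.9]

```text
clock: 42.15
position: [0.5324, 0.1057, 0.1403]
tool_rot: [-3.138, 0.185, 1.765]
force: [-6.4, 5.5, 3.0]
grip_width: 0.0234
finger_force: 61.0
```

```bash
python3 s.py -126.5 1; python3 fit.py
```

```text
t 42.1 lean -10.6 rot -137.1 T -0.151 Mb 1.348 F [ 5.9 -5.2 -4.2] v [-0.9 -1.5 36.1]
p [ 2.214e-01 -1.000e-04  1.425e-01 -1.382e-01 -7.100e-03  2.798e-01] sd [0.003 0.001 0.03  0.03  0.026 0.01 ] cost 14.180381820061294 50
A 0.199 top at rot 44.1 bottom -135.9 sd 10.3
23 1 -0.07 | 46 1 -0.12 | 68 1 -0.06 | 91 1 0.13 | 68 -1 -0.13 | 45 -1 0.17 | 22 -1 0.06 | 0 -1 -0.07 | -57 -1 0.07 | -68 -1 0.11 | -80 -1 0.11 | -91 -1 0.01 | -103 -1 0.04 | -114 -1 0.17 | -125 -1 0.08 | -137 -1 0.08 | -148 -1 -0.28 | -160 -1 -0.14 | -171 -1 0.0 | -183 -1 0.08 | -171 1 0.07 | -159 1 0.04 | -148 1 -0.33 | -137 1 0.32 | -125 1 0.12 | -114 1 0.1 | -102 1 -0.1 | -91 1 -0.06 | -103 -1 -0.19 | -114 -1 -0.17 | -125 -1 0.12 | -137 -1 0.23 | -148 -1 0.1 | -160 -1 -0.25 | -171 -1 -0.13 | -183 -1 -0.13 | -171 1 0.05 | -160 1 0.06 | -148 1 0.05 | -137 1 -0.17 | -125 1 -0.11 | -114 1 0.09 | -102 1 -0.15 | -114 -1 0.1 | -126 -1 -0.15 | -137 -1 0.12 | -148 -1 -0.07 | -160 -1 -0.05 | -148 1 0.03 | -137 1 0.11 |
```

Call:
play_rows:
  motion:
    - [0,0,0,0,0,0,-0.9]
    - [0,0,0,0,0,0,-0.9]
    - [0,0,0,0,0,0,-0.9]
    - [0,0,0,0,0,0,-0.9]
    - [0,0,0,0,0,0,-0.9]

```text
clock: 42.65
position: [0.5325, 0.1051, 0.1404]
tool_rot: [-3.138, 0.188, 1.763]
force: [-6.3, 2.8, 9.7]
grip_width: 0.0233
finger_force: 61.7
```

```bash
python3 s.py -126.5 0; python3 -c "
from plan import *
s=observe(); print(np.abs(s['qd']).max(),s['finger_force']); print(bot.job_done())"
```

```text
t 42.6 lean -10.7 rot -137.2 T 0.225 Mb 0.739 F [  2.   -5.7 -10.2] v [-0.2 -1.6 36. ]
0.0016820942373110632 61.69255077838898
the job is handed in; nothing more can be done
None
```

I handed the job in at 42.7 s with the rotor still and gripped at about 62 N, turned -137° from its start; the torque fit puts the heavy side straight down at -136°, give or take about 10°, and no verdict came back.

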